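# Turn the flange to its mark and fit the transport lock

## Task

On the sloped packing stand, turn the round flange until its notch faces the yellow arrow; it is too wide to grip, but pushes on the lobes at its edge bring it round. Then fit the orange transport lock fully home in the grey frame around the arrow (it may be clamped a few millimetres higher or lower on the slope than usual, so feel for it), flat on the sloped face with its tongue in the notch; keep hold of it until it is home, do not drop it in, then let go. Leave the grey lock and everything else on the bench where it is.

Things in the scene. Friction and masses are not known exactly. Their poses are not given: they have to be found in the camera images.
- deck: Fixed sloped blue face of the packing stand, 230 x 176 mm, leaning 28 deg towards the robot; the stand is placed and turned differently each time. Origin: on the face, on the flange's turning axis, 70 mm above the bench. x runs straight up the slope (away from the robot) to the arrow and keeper, y left along the face, z straight out of it. The face spans x -93 to 137, y -88 to 88 mm.
- hub (a point): Centre of the flange's top, 21 mm above the face; x towards the notch. Round flange of 74 mm radius: dark rim plate 3 to 6 mm above the face; on it, up to 21 mm, an aluminium core (radius 45) with four lobes 90 deg apart reaching the rim, 38 mm wide with parallel sides. It turns endlessly about deck z (0.15 N m friction) and stays where left. Shut fingers fit between lobes, above the plate.
- notch (a point): Point in the flange's notch, level with its top, 64 mm from the turning axis; x points outwards from the flange's centre, z out of the face. The notch cuts one of the four lobes right through: 15 mm wide, open outwards, its inner end (with a red line) 52 mm from the axis.
- mark (a point): Where notch lies when the notch faces the yellow arrow painted on the deck: 64 mm from the axis straight up the slope, 21 mm above the face; axes as the deck.
- lock_fin (a point): Orange transport lock, loose, 50 to 100 g, 48 mm tall, upright on the bench left or right of the stand. Point: middle of its grip fin, 30 mm above its underside. Fin 10 mm thick (y), 28 long (x), 12 to 48 mm up. Body below it 28 (x) x 44 (y) x 12 mm tall. Tongue towards -x, 12 mm wide, rounded below, from 14 to 41 mm from the centre, 1.5 to 13 mm up.
- seat (a point): Where lock_fin lies with the lock home and the keeper at mid-range: deck x 101, y 0, z 30 mm; axes as the deck; the seated lock has the same axes, tongue down the slope. The keeper is a grey frame clamped on the face, each time up to 6 mm higher or lower (deck x) than this point: feel for it. Inside 31 (x) x 47 (y) mm, rails 5 thick, 10 high, side rails bevelled to 14, 18 mm gap for the tongue.
- wide_lock: grey transport lock, a decoy: same body and fin as the orange one but a 28 mm wide tongue that cannot enter the notch; swaps sides with the orange one. Origin centre of underside
- tape: roll of clear packing tape, 104 mm dia., 48 mm tall, standing flat; origin centre of underside. Bystander
- marker: blue marker pen lying down, 16 mm thick, 130 mm long. Bystander
- jar: jar with white cap, 60 mm dia., 80 mm tall; origin centre of underside. Bystander
- carton: closed small carton 140 x 100 x 70 mm; origin centre of underside. Bystander
- screwdriver: screwdriver lying down. Bystander
- spacer: steel spacer ring, 56 mm dia., 12 mm tall; origin centre of underside. Bystander
- lock: The same orange lock as a whole; origin at the centre of its underside, axes as lock_fin.
Things that resemble listed ones, but are neither listed nor needed, are in the scene too. Of the things that look like the lock, take the one that is farthest from the robot's base at the start.

How it is judged:
By the outcome, as a careful person would: the job done as asked, in the order asked, and still so for the second after the job is handed in, with the robot touching nothing.
It also fails if it takes over 58 s, if anything falls off the work surface, if the arm or the gripper's body presses on something with over 40 N, if the wrist force passes 120 N, or if a joint passes its speed limit or range.

## Robot

A 6-joint arm with a two-finger parallel gripper is mounted at the origin on the work surface. World frame = base frame: x ahead of the robot, y to its left, z up, the work surface at z = 0. Lengths are in m, angles in rad, forces in N, time in s.
With the tool pointing down it reaches from about 0.375 to 0.9 m from the base axis. Payload 3.1 kg.
Tool frame: the origin (TCP) lies between the finger pads; the fingertips stand 11 mm ahead of it and the grasp point (between the pads) lies 8 mm behind it; z points along the fingers, y is the direction in which the jaws open and shut (so a half turn about z gives the same grasp; the last joint's range is limited). The gripper opens to 85 mm and grips with 20 to 120 N. Pads are 22 mm wide; open, the fingers measure 114 mm over their backs; the gripper's body (76 mm by 85 mm) begins 54 mm behind the grasp point. The pads swing forward as they close: fully open they stand 13 mm farther back than shut.
Start: joints at [-1.339, 0.527, 1.433, -0, 1.181, -0.178], TCP at [0.25, -0.573, 0.242] pointing down, gripper open.
Joint ranges: [-3.08, 3.08], [-0.75, 2.2], [0.22, 2.44], [-1.43, 4.57], [0, 2.65], [-2.85, 2.85]. Speed limits (rad/s): [2.79, 2.79, 3.14, 3.14, 3.14, 3.14].

## Interface

Orientations are given as a unit quaternion [x, y, z, w].
In Python, from station import manip gives the robot as it stands.
- The arm moves only by the tool move_arm, never from a script. Its argument "deltas" is a list of rows, each a list of 5 numbers: the shift along the tool's x, y, z in units of 40 cm (1.0 is 40 cm), then the turn about the tool's z in units of 0.5 rad (1.0 is 0.5 rad), then the opening in per cent of the stroke, from 0 (shut) to 100 (fully open). In form: [[x, y, z, twist, grip], ...]. A call has exactly 8 rows; each row is the pose to reach, as a shift and turn from the pose commanded when the call began, along the tool's axes at that moment; what a row does not reach only later rows make up. A row lasts 1/12 s, in which the tool goes at most 41.7 mm and 7.16 degrees, less where a joint would pass 70% of its speed; a pose out of reach is approached as far as the arm can. A call with a number of a shift or a turn outside -1 to 1 is refused whole. A call with a gripper value outside its range is refused whole. The fingers move at their own pace and stop on an object; "force" is the grip in N (left out, the last holds). Time passes only in rows, so rows that repeat a pose let the fingers close, or fill a call up. It gives the time, the measured TCP pose, the force and the opening at its end, in the units of the state.
- manip.sense(): the state, without advancing time (a new reading comes with each control period).
- manip.snapshot(name): name is "side" or "top" or "wrist"; returns (picture, depth): 400x640x3 uint8, red, green, blue; 400x640 float32, m along the optical axis (not along the pixel's ray), 0 where there is no reading.
- manip.get_calibration(name): a dict with "vfov" (degrees; the focal length in pixels is half the picture's height over the tangent of half this angle, whatever the lens; pixels are square), "cx", "cy" (the principal point, pixels), "pose" (4x4, takes a point from camera to world coordinates). Camera axes: x right, y down, z forward; pixel columns grow to the right and rows downward; lengths in m; the calibration is good to about 2 mm. A picture is of the moment at which its call begins: read the wrist's pose just before it. get_calibration takes no time and is no camera call; for the wrist camera it gives the pose at the moment of the call.
- manip.sign_off(): hands the job in, once; it reports no verdict.
The state is a dict: "t": time; "q": joint angles; "qd": joint speeds; "tau": joint torques, N m; "tcp_pos": TCP position; "tool_rot": TCP orientation; "force": force on the tool from outside, world axes, zero at the start; "ft_torque": the same for the moment, N m; "finger_gap": opening from 0.0 (shut) to 1.0 (fully open).
Only numpy, scipy, OpenCV 4.12 (cv2) and the standard library are available. Lean on these libraries where they do the work, as an engineer would, in place of code of your own. Each camera call takes 0.05 s, during which the arm holds its last target.

## Working session

There is one attempt and no reset: what is moved stays moved. The work goes in short steps, Python scripts to look and compute and a tool call to move; the robot and the scene stay as the last step left them, time stands still between calls to the robot, and variables do not carry over. Pictures are saved under pics/ and viewed, and the job is handed in when it is done.

Besides the shell and the picture viewer there is one more tool, called after ">>>" as name(argument=value, ...), one argument or row to a line, values as JSON. move_arm: Moves the arm, as the interface text tells. Its arguments: {"type":"object","properties":{"deltas":{"type":"array","items":{"type":"array","items":{"type":"number"}}},"force":{"type":"number"}},"required":["deltas"]}

```bash
ls -la; mkdir -p pics
cat > h.py <<'E'
import numpy as np, cv2
from station import manip
def snap(n,f):
    im,d=manip.snapshot(n); cv2.imwrite('pics/'+f+'.png',im[:,:,::-1]); c=manip.get_calibration(n); np.savez('pics/'+f+'.npz',im=im,d=d,pose=c['pose'],vfov=c['vfov'],cx=c['cx'],cy=c['cy']); return im,d,c
def load(f):
    z=np.load('pics/'+f+'.npz'); return z['im'],z['d'],{k:z[k] if k=='pose' else float(z[k]) for k in('pose','vfov','cx','cy')}
def foc(c): return 200/np.tan(np.radians(c['vfov'])/2)
def pts(d,c):
    f=foc(c); v,u=np.mgrid[0:400,0:640]
    P=np.stack([(u-c['cx'])/f*d,(v-c['cy'])/f*d,d],-1)
    return P@c['pose'][:3,:3].T+c['pose'][:3,3]
def proj(p,c):
    q=(np.asarray(p)-c['pose'][:3,3])@c['pose'][:3,:3]; f=foc(c)
    return q[...,:2]/q[...,2:]*f+[c['cx'],c['cy']]
def ray(u,v,c):
    f=foc(c); r=np.stack([(np.asarray(u)-c['cx'])/f,(np.asarray(v)-c['cy'])/f,np.ones_like(u,float)],-1)
    return c['pose'][:3,3], r@c['pose'][:3,:3].T
E
python3 - <<'E'
from h import *
for n in('side','top','wrist'):
    im,d,c=snap(n,n+'0'); print(n,c['vfov'],c['cx'],c['cy'],np.round(c['pose'],3).tolist(),(d>0).mean())
s=manip.sense(); print(s)
E
```

```text
total 12
drwxr-xr-x  3 agent agent 4096 Dec  7 13:48 .
drwxr-xr-x 23 root  root  4096 Dec  7 13:48 ..
drwxr-xr-x  2 agent agent 4096 Dec  7 13:48 pics
side 49.575807878994965 318.12903361139655 199.61094113037547 [[0.834, -0.333, 0.441, -0.087], [-0.552, -0.494, 0.671, -0.881], [-0.005, -0.803, -0.595, 0.881], [0.0, 0.0, 0.0, 1.0]] 0.996
top 52.40507851675721 320.05896996287527 196.51643211677776 [[0.019, -0.998, 0.065, 0.406], [-1.0, -0.019, -0.003, -0.005], [0.004, -0.065, -0.998, 1.266], [0.0, 0.0, 0.0, 1.0]] 0.9956796875
wrist 62.1726008028614 319.18112327670667 197.28406846517754 [[0.399, -0.885, -0.239, 0.31], [-0.917, -0.386, -0.1, -0.546], [-0.004, 0.259, -0.966, 0.372], [0.0, 0.0, 0.0, 1.0]] 0.99609765625
{'t': 0.15, 'q': array([-1.33849393e+00,  5.28229573e-01,  1.43358137e+00,  8.39333024e-06,
        1.18142523e+00, -1.78483181e-01]), 'qd': array([ 0.00189348, -0.00162699, -0.00264046, -0.0013293 ,  0.00028638,
        0.00181614]), 'tau': array([ 1.13312199e-03, -4.42742693e+01, -1.78276455e+01, -2.22301974e-04,
        5.63204259e-03, -1.08690742e-05]), 'tcp_pos': array([ 0.24949789, -0.5724726 ,  0.24158105]), 'tool_rot': array([ 9.78980945e-01,  2.03950076e-01, -1.82307451e-05, -8.21566768e-04]), 'force': array([-0.12804443,  0.55552347, -0.18065404]), 'ft_torque': array([-0.0403776 ,  0.00424141, -0.01298116]), 'finger_gap': 1.0010322835886831}
```

View pics/top0.png

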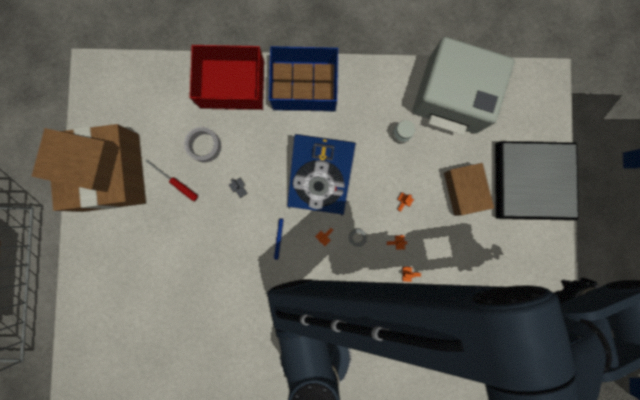

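View pics/side0.png

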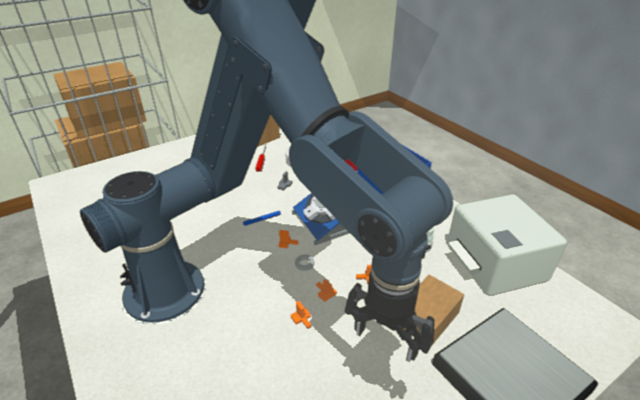

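View pics/wrist0.png

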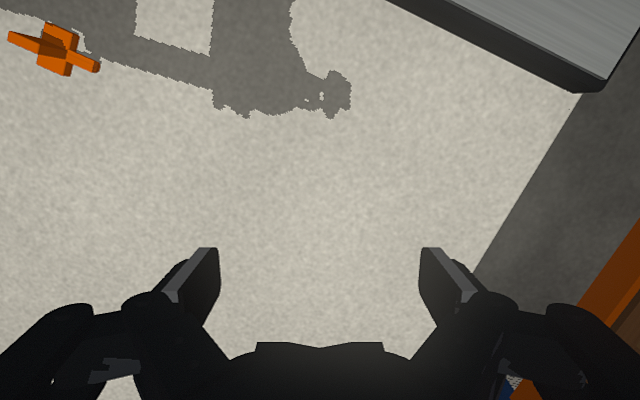

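Top view: deck at about (320,175), arrow at (324,145), and four orange lock look‑alikes at (404,201), (397,242), (410,273), (325,236). The grey lock is at (238,187). Next I'll zoom in and measure.

Run:
```python
from h import *
im,d,c=load('top0'); P=pts(d,c)
hsv=cv2.cvtColor(im,cv2.COLOR_RGB2HSV)
m=((hsv[...,0]>3)&(hsv[...,0]<16)&(hsv[...,1]>190)&(hsv[...,2]>60)).astype(np.uint8)
n,l,s,ce=cv2.connectedComponentsWithStats(m)
for i in range(1,n):
    if s[i,4]>30:
        p=P[l==i]; print(s[i],ce[i],p.mean(0).round(3),p[:,2].max().round(3),'r',np.hypot(*p.mean(0)[:2]).round(3))
# deck blue
b=((hsv[...,0]>100)&(hsv[...,0]<125)&(hsv[...,1]>150)).astype(np.uint8)
n,l,s,ce=cv2.connectedComponentsWithStats(b)
for i in range(1,n):
    if s[i,4]>100: print('blue',s[i],ce[i],P[l==i].mean(0).round(3))
cr=im[120:285,270:440]; cv2.imwrite('pics/topz.png',cv2.resize(cr,None,fx=3.6,fy=3.6,interpolation=cv2.INTER_CUBIC)[:,:,::-1])
```

```text
[399 194  13  16 102] [404.66666667 199.96078431] [ 0.482 -0.268  0.023] 0.052 r 0.552
[317 230  14  14  90] [323.37777778 237.17777778] [ 0.364 -0.021  0.023] 0.051 r 0.364
[388 236  17  13 103] [398.27184466 242.03883495] [ 0.353 -0.25   0.022] 0.051 r 0.433
[403 267  16  13 105] [408.33333333 273.60952381] [ 0.259 -0.28   0.024] 0.053 r 0.381
blue [ 269   47   68   63 1702] [303.01527615  73.44594595] [0.854 0.05  0.072]
blue [ 288  136   66   77 1721] [320.65310866 166.97036607] [ 0.566 -0.008  0.103]
blue [624 150  16  18 245] [631.90204082 158.82040816] [ 0.746 -1.519 -0.683]
blue [275 220   7  39 105] [278.22857143 238.84761905] [0.356 0.117 0.015]
blue [630 378  10  20 157] [635.10828025 386.94904459] [-0.342 -1.525 -0.714]
```

View pics/topz.png

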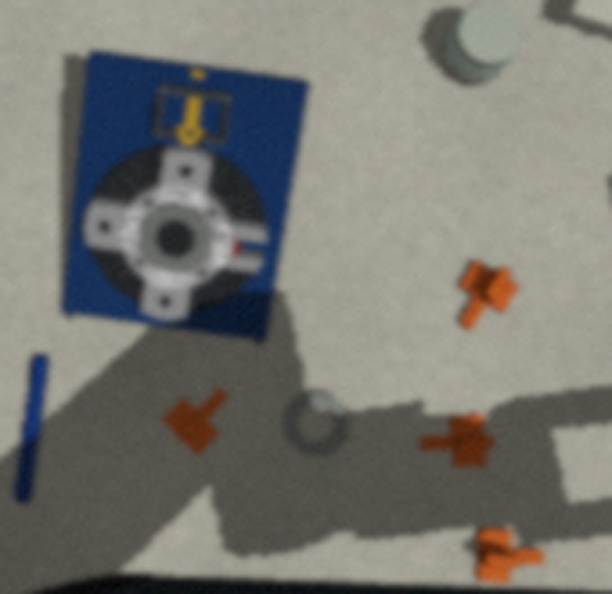

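>>> move_arm(
  deltas=[
    [0.07,-0.065,-0.022,0.12,100],
    [0.14,-0.13,-0.045,0.24,100],
    [0.21,-0.195,-0.068,0.36,100],
    [0.28,-0.26,-0.09,0.48,100],
    [0.35,-0.325,-0.112,0.6,100],
    [0.42,-0.39,-0.135,0.72,100],
    [0.49,-0.455,-0.158,0.84,100],
    [0.56,-0.52,-0.18,1.0,100],
  ],
)

```text
t: 0.82
tcp_pos: [0.3721, -0.2909, 0.3146]
tool_rot: [0.999, -0.046, -0.0, -0.0]
force: [0.6, -0.3, -1.1]
finger_gap: 1.001
```

Run:
```python
from h import *
s=manip.sense(); print(s['t'],s['tcp_pos'],s['tool_rot'])
im,d,c=load('top0'); P=pts(d,c)
hsv=cv2.cvtColor(im,cv2.COLOR_RGB2HSV)
b=((hsv[...,0]>100)&(hsv[...,0]<125)&(hsv[...,1]>150)).astype(np.uint8)
b[:136]=0;b[213:]=0;b[:,:288]=0;b[:,356:]=0
b=cv2.erode(b,np.ones((3,3)))
p=P[b>0]; m=p.mean(0);u,sv,vt=np.linalg.svd(p-m);n=vt[2];n*=np.sign(n[2]);print(len(p),m,n,np.degrees(np.arccos(n[2])),'yaw upslope',np.degrees(np.arctan2(-n[1],-n[0])),np.std((p-m)@n))
```

```text
0.8167 [ 0.37213052 -0.29090182  0.31461687] [ 9.98918797e-01 -4.64887991e-02 -4.07925141e-05 -1.65625852e-04]
1237 [ 0.57302753 -0.00827083  0.10853054] [0.21446191 0.9765074  0.02096155] 88.79890385357233 yaw upslope -102.38672547187386 0.06029304939517398
```

>>> move_arm(
  deltas=[
    [0.03,-0.085,-0.015,0.0,100],
    [0.06,-0.17,-0.03,0,100],
    [0.09,-0.26,-0.045,0,100],
    [0.12,-0.34,-0.06,0,100],
    [0.15,-0.4,-0.07,0,100],
    [0.16,-0.43,-0.08,0,100],
    [0.16,-0.43,-0.08,0,100],
    [0.16,-0.43,-0.08,0,100],
  ],
)

```text
t: 1.48
tcp_pos: [0.4509, -0.1267, 0.3462]
tool_rot: [0.999, -0.044, -0.0, 0.0]
force: [0.6, 0.0, -0.5]
finger_gap: 1.002
```

Run:
```python
from h import *
im,d,c=snap('wrist','w1'); snap('top','top1'); snap('side','side1')
s=manip.sense(); print(s['t'],s['tcp_pos'],s['tool_rot'])
```

```text
1.6333 [ 0.45041227 -0.12798815  0.34587318] [ 9.98977206e-01 -4.52135340e-02 -5.26496115e-04 -1.79035941e-05]
```

View pics/w1.png

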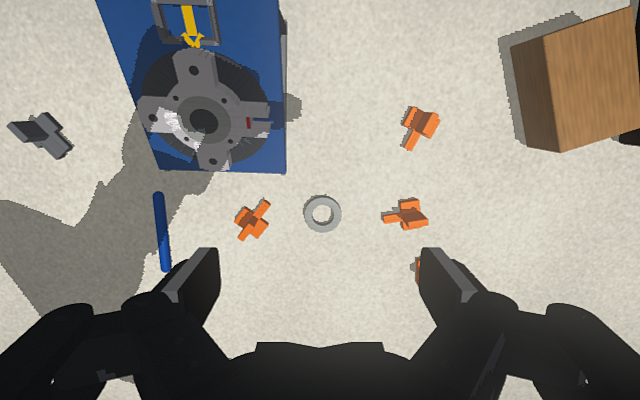

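View pics/side1.png

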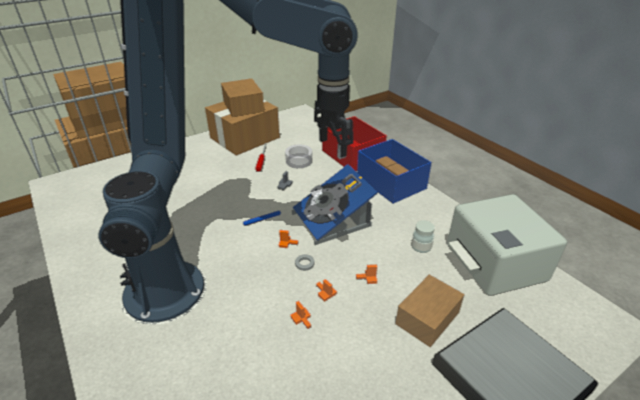

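```bash
cat >> h.py <<'E'
def ransac_plane(p,tol=.002,it=300):
    r=np.random.default_rng(0);best=None
    for _ in range(it):
        a,b,c=p[r.choice(len(p),3,False)];n=np.cross(b-a,c-a);k=np.linalg.norm(n)
        if k<1e-9: continue
        n/=k; i=abs((p-a)@n)<tol
        if best is None or i.sum()>best.sum(): best=i
    q=p[best];m=q.mean(0);n=np.linalg.svd(q-m,full_matrices=False)[2][2];n*=np.sign(n[2]);return m,n,best
E
python3 - <<'E'
from h import *
im,d,c=load('w1'); P=pts(d,c)
hsv=cv2.cvtColor(im,cv2.COLOR_RGB2HSV)
b=((hsv[...,0]>100)&(hsv[...,0]<125)&(hsv[...,1]>130)).astype(np.uint8)
b[180:]=0;b=cv2.erode(b,np.ones((3,3)))
p=P[(b>0)&(d>0)]; m,n,i=ransac_plane(p); print(len(p),i.sum(),n,'tilt',np.degrees(np.arccos(n[2])),'yaw up',np.degrees(np.arctan2(-n[1],-n[0])),m)
# table check
t=P[150:160,320:480];print('table z',np.median(t[...,2]))
# side edge of the deck: right edge cols
m2=((hsv[...,0]>3)&(hsv[...,0]<16)&(hsv[...,1]>150)).astype(np.uint8)
N,l,s,ce=cv2.connectedComponentsWithStats(m2)
for k in range(1,N):
    if s[k,4]>200:
        q=P[l==k];z=q[:,2]
        top=q[(z>.040)];
        print(s[k],ce[k],q.mean(0).round(4),'zmax',np.percentile(z,98).round(4))
        print('  hist',np.histogram(z,bins=np.arange(-.005,.06,.005))[0])
        if len(top)>5:
            r=cv2.minAreaRect((top[:,:2]*1000).astype(np.float32)); print('  top',len(top),top.mean(0).round(4),r)
E
```

```text
10365 10263 [-0.46545152  0.05606332  0.88329598] tilt 27.95745216958897 yaw up -6.868151044260344 [ 0.57413659 -0.01291107  0.09674203]
table z -0.0013107682638148488
[422 113  18  25 242] [430.69834711 125.26446281] [ 0.4807 -0.2742  0.0364] zmax 0.0483
  hist [  0   0  24  43   0   0   0   1   0  10 164   0]
  top 174 [ 0.4836 -0.27    0.0465] ((483.4159240722656, -270.5426025390625), (10.259482383728027, 27.67137908935547), 61.06355285644531)
[234 200  36  41 699] [252.03147353 220.94992847] [ 0.3664 -0.0208  0.0211] zmax 0.0483
  hist [  4  14  52 474   3   2   3   3   6   8 126   0]
  top 138 [ 0.3651 -0.0199  0.0594] ((430.74444580078125, -72.59906005859375), (11.842994689941406, 208.27947998046875), 51.50996780395508)
[383 214  45  16 317] [404.70031546 221.42586751] [ 0.3484 -0.2393  0.0276] zmax 0.0479
  hist [  0   1  31 149   0   0   1   0   0   6 128   0]
  top 135 [ 0.3526 -0.2517  0.0497] ((425.74853515625, -190.82591247558594), (212.92051696777344, 26.117416381835938), 39.75801086425781)
```

Run:
```python
from h import *
im,d,c=load('w1'); P=pts(d,c)
n=np.array([-0.46545152,0.05606332,0.88329598]);m=np.array([0.57413659,-0.01291107,0.09674203])
yaw=np.arctan2(-n[1],-n[0]); up=np.array([np.cos(yaw),np.sin(yaw),0]); X=up-n*(up@n);X/=np.linalg.norm(X);Y=np.cross(n,X)
# origin prelim: point on plane with z=.07, y near m
o=m+X*((.070-m[2])/X[2])
Q=(P-o)@np.stack([X,Y,n],1)
hsv=cv2.cvtColor(im,cv2.COLOR_RGB2HSV)
blue=(hsv[...,0]>100)&(hsv[...,0]<125)&(hsv[...,1]>130)&(abs(Q[...,2])<.003)
b=Q[blue]; b=b[(abs(b[:,0])<.2)&(abs(b[:,1])<.2)]
print('x',np.percentile(b[:,0],[0.2,1,99,99.8]))
for x0 in np.arange(-.09,.14,.03):
    k=b[abs(b[:,0]-x0)<.008]; 
    if len(k): print(x0.round(2),k[:,1].min(),k[:,1].max(),(k[:,1].min()+k[:,1].max())/2)
top=(Q[...,2]>.0185)&(Q[...,2]<.0235)&(abs(Q[...,0])<.1)&(abs(Q[...,1])<.12); tq=Q[top]; print('top',top.sum(),np.median(tq[:,2]),tq.min(0),tq.max(0))
# rectified image of top level, 0.5mm/px
def rect(h,fn):
    g=np.arange(-.16,.16,.0005);xx,yy=np.meshgrid(g[::-1],g[::-1],indexing='ij')
    W=o+xx[...,None]*X+yy[...,None]*Y+h*n
    uv=proj(W,c).astype(np.float32); r=cv2.remap(im,uv[...,0],uv[...,1],cv2.INTER_LINEAR); cv2.imwrite(fn,r[:,:,::-1][:600])
rect(.021,'pics/r21.png'); rect(0.,'pics/r0.png')
np.savez('deck0.npz',o=o,X=X,Y=Y,n=n); print(o,X,Y)
```

```text
x [-0.09121572 -0.08940459  0.11537586  0.11681932]
-0.09 -0.0811572109603379 0.0920164061078255 0.005429597573743797
-0.06 -0.08109667222067547 0.09233809202688616 0.005620709903105342
-0.03 -0.08128840511597513 0.09268900225303438 0.005700298568529626
0.0 -0.05694631899008268 0.09268917702389143 0.017871429016904375
0.03 -0.08188240520344509 0.09263540865501887 0.005376501725786895
0.06 -0.08211857456205686 0.09241746852887653 0.005149446983409835
0.09 -0.08224752321041742 0.0922134763226319 0.004982976556107237
0.12 -0.08246391628699684 0.09161912992253585 0.004577606817769503
top 6760 0.02123721370916873 [-0.07719901 -0.06778567  0.01850497] [0.07274304 0.07988579 0.0234997 ]
[ 0.52411348 -0.00688582  0.07      ] [ 0.87695742 -0.10562893  0.46881576] [0.11958497 0.99282397 0.        ]
```

View pics/r21.png

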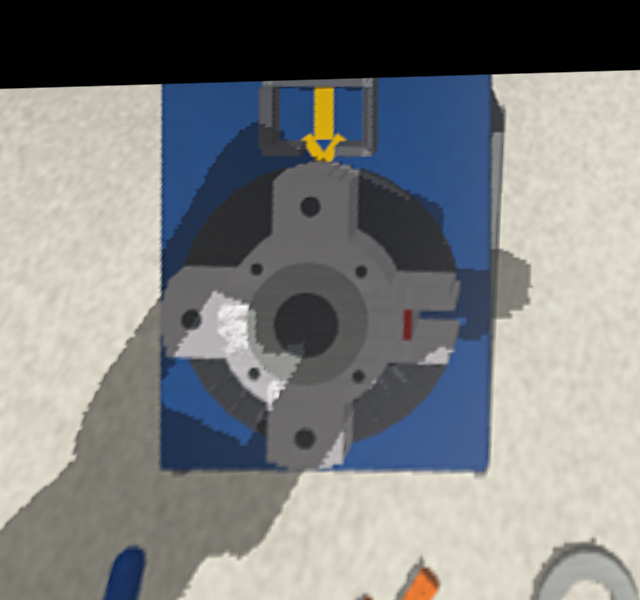

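The wrist view puts the orange lock at (430,125), the red notch line at (248,122) and the keeper at (187,20). The fitted plane tilts 27.96°, against 28° in the spec. The fin measures 10.3×27.7 mm with its top at 48 mm, which matches. The notch sits about 91.5° clockwise of the arrow, so I'll plan the push.

```bash
cat > pl.py <<'E'
from h import *
from scipy.spatial.transform import Rotation as Ro
O=np.array([.5248,-.0012,.070]);yaw=np.radians(-7.1);a=np.radians(28)
X=np.array([np.cos(a)*np.cos(yaw),np.cos(a)*np.sin(yaw),np.sin(a)]);Y=np.array([-np.sin(yaw),np.cos(yaw),0]);N=np.cross(X,Y)
def D(x,y,z): return O+X*x+Y*y+N*z
def toD(p): return np.stack([X,Y,N])@(np.asarray(p)-O)
def cur():
    s=manip.sense(); R=Ro.from_quat(s['tool_rot']).as_matrix(); return s,R
def delta(target,yawdeg,R,p):
    d=R.T@(np.asarray(target)-p)/.4; y0=np.degrees(np.arctan2(R[1,0],R[0,0])); tw=-np.radians((yawdeg-y0+180)%360-180)/.5
    return np.round(np.append(d,tw),3)
def push(phi,off,rho=.060,h=.0155):
    f=np.radians(phi);x=rho*np.cos(f)+off*-np.sin(f);y=rho*np.sin(f)+off*np.cos(f)
    return D(x,y,h)+[0,0,.011], -7.1+phi+90
E
python3 - <<'E'
from pl import *
s,R=cur();p=s['tcp_pos'];print(p,np.degrees(np.arctan2(R[1,0],R[0,0])),s['q'])
T,y=push(-91.5,-.048)
print('above',T,delta(T+[0,0,.08],y,R,p)); print(delta(T,y,R,p))
E
```

```text
[ 0.45041227 -0.12798815  0.34587318] -5.182857299448779 [-5.15914564e-01  1.90925148e-01  1.66578972e+00 -4.64341866e-04
  1.28583254e+00  1.14547043e+00]
above [ 0.46690252 -0.0531652   0.07142141] [ 0.025 -0.19   0.486  0.119]
[ 0.025 -0.19   0.686  0.119]
```

>>> move_arm(
  deltas=[
    [0.01,-0.06,0.08,0.05,0],
    [0.02,-0.12,0.16,0.12,0],
    [0.025,-0.19,0.25,0.12,0],
    [0.025,-0.19,0.34,0.12,0],
    [0.025,-0.19,0.43,0.12,0],
    [0.025,-0.19,0.5,0.12,0],
    [0.025,-0.19,0.55,0.12,0],
    [0.025,-0.19,0.58,0.12,0],
  ],
)

```text
t: 2.3
tcp_pos: [0.4661, -0.0531, 0.1116]
tool_rot: [0.997, -0.076, -0.002, -0.001]
force: [0.3, 0.6, 0.2]
finger_gap: -0.003
```

Run:
```python
from pl import *
im,d,c=snap('wrist','w2')
s,R=cur();p=s['tcp_pos'];print(s['t'],p,s['finger_gap'],np.degrees(np.arctan2(R[1,0],R[0,0])))
T,y=push(-91.5,-.048)
print(delta(T,y,R,p))
```

```text
2.35 [ 0.46545362 -0.05296996  0.11061316] -0.00041934554158954036 -8.675219086575444
[ 0.004  0.     0.098 -0.003]
```

View pics/w2.png

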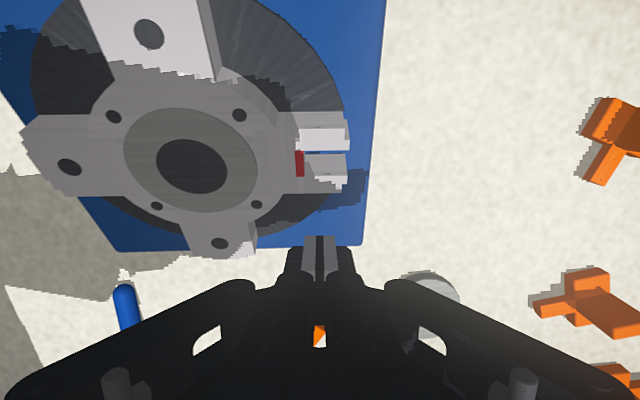

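The shut fingers hang at (320,245) over the gap beside the notch lobe, whose red line is at (299,162). The gap is clear, so I'll descend.

>>> move_arm(
  deltas=[
    [0.002,0,0.03,0,0],
    [0.004,0,0.05,0,0],
    [0.004,0,0.07,0,0],
    [0.004,0,0.08,0,0],
    [0.004,0,0.09,0,0],
    [0.004,0,0.098,0,0],
    [0.004,0,0.098,0,0],
    [0.004,0,0.098,0,0],
  ],
)

```text
t: 3.02
tcp_pos: [0.4694, -0.0526, 0.0753]
tool_rot: [0.997, -0.074, 0.0, 0.0]
force: [0.6, 0.8, 0.6]
finger_gap: 0.001
```

Run:
```python
from pl import *
s,R=cur();p=s['tcp_pos'];print(s['t'],p,s['force'],toD(p-[0,0,.011]))
for i,ph in enumerate(np.linspace(-91.5,-47,8)):
    T,y=push(ph,-.048+min(1,(i+1)/3)*.018); print(delta(T,y,R,p))
```

```text
3.0167 [ 0.46936073 -0.05262097  0.07527052] [0.5610516  0.84352421 0.63943167] [-0.04565269 -0.05787905  0.01778492]
[0.007 0.002 0.003 0.002]
[ 0.036  0.011 -0.012 -0.22 ]
[ 0.065  0.015 -0.028 -0.442]
[ 0.081  0.019 -0.036 -0.664]
[ 0.097  0.02  -0.045 -0.886]
[ 0.114  0.02  -0.054 -1.108]
[ 0.13   0.017 -0.062 -1.329]
[ 0.146  0.012 -0.071 -1.551]
```

Run:
```python
from pl import *
s,R=cur();p=s['tcp_pos'];print(p)
for i in range(8):
    ph=-91.5+max(0,i-2)*5; T,y=push(ph,-.048+min(1,(i+1)/3)*.018); print(ph,delta(T,y,R,p))
```

```text
[ 0.46936073 -0.05262097  0.07527052]
-91.5 [0.007 0.002 0.003 0.002]
-91.5 [ 0.021  0.002 -0.004  0.002]
-91.5 [ 0.034  0.002 -0.011  0.002]
-86.5 [ 0.046  0.008 -0.018 -0.173]
-81.5 [ 0.058  0.013 -0.024 -0.347]
-76.5 [ 0.07   0.017 -0.031 -0.522]
-71.5 [ 0.083  0.019 -0.037 -0.696]
-66.5 [ 0.096  0.02  -0.044 -0.871]
```

>>> move_arm(
  deltas=[
    [0.007,0.002,0.003,0,0],
    [0.021,0.002,-0.004,0,0],
    [0.034,0.002,-0.011,0,0],
    [0.046,0.008,-0.018,-0.173,0],
    [0.058,0.013,-0.024,-0.347,0],
    [0.07,0.017,-0.031,-0.522,0],
    [0.083,0.019,-0.037,-0.696,0],
    [0.096,0.02,-0.044,-0.871,0],
  ],
)

```text
t: 3.68
tcp_pos: [0.505, -0.0658, 0.0928]
tool_rot: [0.989, 0.145, -0.002, -0.001]
force: [-2.7, -0.5, -0.2]
finger_gap: -0.003
```

Run:
```python
from pl import *
s,R=cur();p=s['tcp_pos'];print(s['t'],p,s['force'],toD(p-[0,0,.011]),np.degrees(np.arctan2(R[1,0],R[0,0])))
print(push(-66.5,-.03))
for i in range(8):
    ph=-61.5+i*4.5; T,y=push(ph,-.03); print(ph,delta(T,y,R,p))
```

```text
3.6833 [ 0.50498979 -0.06580702  0.09278682] [-2.71861577 -0.4989225  -0.16275895] [-0.00477288 -0.06656018  0.01588718] 16.666023038991984
(array([ 0.50615669, -0.06638155,  0.09300176]), 16.400000000000006)
-61.5 [ 0.014  0.008 -0.007 -0.165]
-57.0 [ 0.025  0.011 -0.014 -0.322]
-52.5 [ 0.036  0.014 -0.02  -0.479]
-48.0 [ 0.048  0.016 -0.026 -0.636]
-43.5 [ 0.06   0.017 -0.032 -0.794]
-39.0 [ 0.072  0.016 -0.038 -0.951]
-34.5 [ 0.083  0.015 -0.043 -1.108]
-30.0 [ 0.095  0.013 -0.048 -1.265]
```

>>> move_arm(
  deltas=[
    [0.01,0.006,-0.005,-0.12,0],
    [0.018,0.009,-0.01,-0.23,0],
    [0.026,0.011,-0.014,-0.35,0],
    [0.036,0.014,-0.02,-0.479,0],
    [0.044,0.015,-0.024,-0.59,0],
    [0.052,0.016,-0.028,-0.69,0],
    [0.06,0.017,-0.032,-0.794,0],
    [0.072,0.016,-0.038,-0.951,0],
  ],
)

```text
t: 4.35
tcp_pos: [0.5348, -0.0643, 0.1079]
tool_rot: [0.928, 0.373, -0.001, -0.001]
force: [-1.6, -1.0, -1.6]
finger_gap: 0.002
```

Run:
```python
from pl import *
s,R=cur();p=s['tcp_pos'];print(s['t'],p,s['force'],toD(p-[0,0,.011]),np.degrees(np.arctan2(R[1,0],R[0,0])))
for i in range(8):
    ph=-35.2+i*3.8; T,y=push(ph,-.03); print(ph,delta(T,y,R,p))
```

```text
4.35 [ 0.53477767 -0.06429417  0.10794395] [-1.63886948 -0.99409073 -1.59585075] [ 0.02827732 -0.06137711  0.0154806 ] 43.840630370217966
-35.2 [ 0.009  0.002 -0.004 -0.135]
-31.400000000000002 [ 0.019  0.005 -0.009 -0.267]
-27.6 [ 0.029  0.008 -0.013 -0.4  ]
-23.800000000000004 [ 0.039  0.01  -0.017 -0.533]
-20.000000000000004 [ 0.049  0.011 -0.021 -0.665]
-16.200000000000003 [ 0.06   0.011 -0.025 -0.798]
-12.400000000000006 [ 0.07   0.011 -0.028 -0.931]
-8.600000000000005 [ 0.081  0.01  -0.031 -1.063]
```

>>> move_arm(
  deltas=[
    [0.009,0.002,-0.004,-0.135,0],
    [0.019,0.005,-0.009,-0.267,0],
    [0.029,0.008,-0.013,-0.4,0],
    [0.039,0.01,-0.017,-0.533,0],
    [0.049,0.011,-0.021,-0.665,0],
    [0.06,0.011,-0.025,-0.798,0],
    [0.07,0.011,-0.028,-0.931,0],
    [0.073,0.011,-0.029,-0.96,0],
  ],
)

```text
t: 5.02
tcp_pos: [0.5602, -0.0474, 0.12]
tool_rot: [0.813, 0.583, -0.0, 0.0]
force: [-0.8, -0.5, -1.5]
finger_gap: 0.002
```

Run:
```python
from pl import *
im,d,c=snap('wrist','w3'); snap('top','top3')
s,R=cur();p=s['tcp_pos'];print(s['t'],p,s['force'],toD(p-[0,0,.011]),np.degrees(np.arctan2(R[1,0],R[0,0])))
for i in range(5):
    ph=-10+i*2; T,y=push(ph,-.03); print(ph,delta(T,y,R,p))
```

```text
5.1167 [ 0.56023579 -0.04733738  0.1199077 ] [-0.38617741 -0.18665577  0.55994798] [ 0.05434922 -0.04140368  0.0151677 ] 71.10305350920314
-10 [ 0.003 -0.002 -0.    -0.063]
-8 [ 0.009 -0.    -0.002 -0.133]
-6 [ 0.014  0.002 -0.003 -0.202]
-4 [ 0.019  0.003 -0.005 -0.272]
-2 [ 0.025  0.005 -0.006 -0.342]
```

View pics/w3.png

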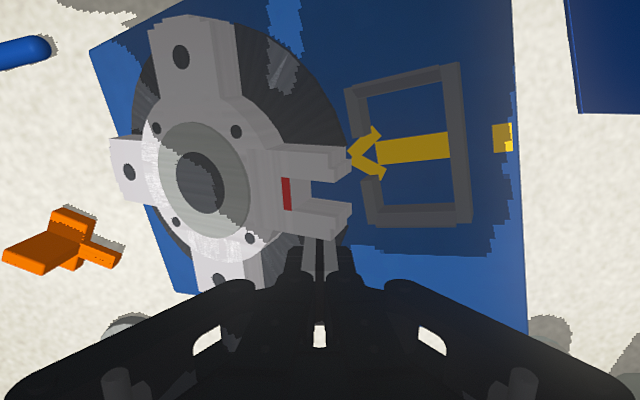

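The notch (red line at (286,193)) is now just short of the arrow at (365,155). The keeper frame is fully visible at about (415,150), so I'll rectify the image and measure.

```bash
cat >> pl.py <<'E'
def rect(im,c,h,fn,x0,x1,y0,y1,s=.00025):
    gx=np.arange(x1,x0,-s);gy=np.arange(y1,y0,-s);xx,yy=np.meshgrid(gx,gy,indexing='ij')
    W=O+xx[...,None]*X+yy[...,None]*Y+h*N
    uv=proj(W,c).astype(np.float32); r=cv2.remap(im,uv[...,0],uv[...,1],cv2.INTER_CUBIC); cv2.imwrite('pics/'+fn+'.png',r[:,:,::-1]); return r
def plane_deck(P,im):
    hsv=cv2.cvtColor(im,cv2.COLOR_RGB2HSV)
    b=(hsv[...,0]>100)&(hsv[...,0]<125)&(hsv[...,1]>130)
    Q=(P-O)@np.stack([X,Y,N],1); b&=(abs(Q[...,2])<.01)&(abs(Q[...,0])<.15)&(abs(Q[...,1])<.1)
    return Q[b]
E
python3 - <<'E'
from pl import *
im,d,c=load('w3');P=pts(d,c)
q=plane_deck(P,im);m,n,i=ransac_plane(q);print('deck in deckframe',m,n,len(q))
print('y edges',np.percentile(q[:,1],[.1,99.9]),'x',np.percentile(q[:,0],[.1,99.9]))
Q=(P-O)@np.stack([X,Y,N],1)
k=(Q[...,2]>.018)&(Q[...,2]<.026)&(np.hypot(Q[...,0],Q[...,1])<.08);print('top h',np.median(Q[k][:,2]))
# rail tops
k=(Q[...,2]>.006)&(Q[...,2]<.018)&(Q[...,0]>.078)&(abs(Q[...,1])<.04);z=Q[k];print(len(z),np.histogram(z[:,2],bins=np.arange(.006,.019,.001)))
print('frame x',np.percentile(z[:,0],[1,99]),'y',np.percentile(z[:,1],[1,99]))
rect(im,c,.021,'r3_21',-.02,.13,-.08,.08); rect(im,c,.010,'r3_10',.05,.14,-.05,.05,.0002)
E
```

```text
deck in deckframe [ 0.07571786  0.00745299 -0.00037061] [ 5.82111738e-05 -2.49497140e-03  9.99996886e-01] 48218
y edges [-0.08350469  0.09854548] x [-0.14016764  0.1351657 ]
top h 0.02088426248967129
6842 (array([ 179,  205,  765, 2357, 1401,  555,  655,  585,  130,   10,    0,
          0]), array([0.006, 0.007, 0.008, 0.009, 0.01 , 0.011, 0.012, 0.013, 0.014,
       0.015, 0.016, 0.017, 0.018]))
frame x [0.07841061 0.11904949] y [-0.02816214  0.02895303]
```

View pics/r3_21.png

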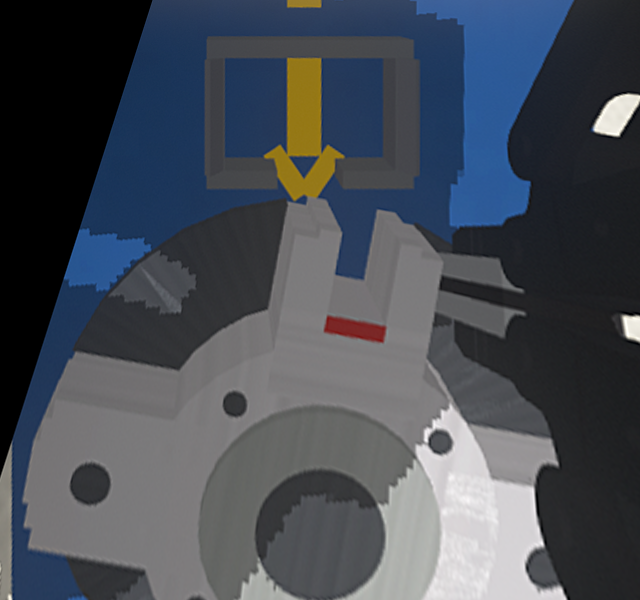

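View pics/r3_10.png

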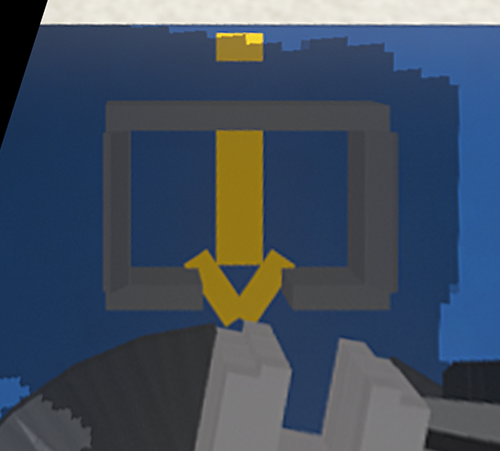

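>>> move_arm(
  deltas=[
    [0.004,-0.001,0,-0.06,0],
    [0.009,0,-0.002,-0.13,0],
    [0.014,0.002,-0.003,-0.2,0],
    [0.019,0.003,-0.005,-0.27,0],
    [0.023,0.004,-0.006,-0.32,0],
    [0.026,0.005,-0.006,-0.36,0],
    [0.026,0.005,-0.006,-0.36,0],
    [0.026,0.005,-0.006,-0.36,0],
  ],
)

```text
t: 5.78
tcp_pos: [0.5658, -0.0385, 0.1223]
tool_rot: [0.758, 0.652, 0.001, 0.001]
force: [1.0, -1.9, 0.5]
finger_gap: 0.0
```

Run:
```python
from pl import *
im,d,c=snap('wrist','w4')
s,R=cur();p=s['tcp_pos'];print(s['t'],p,s['force'],toD(p-[0,0,.011]),np.degrees(np.arctan2(R[1,0],R[0,0])))
rect(im,c,.021,'r4_21',-.02,.13,-.08,.08); rect(im,c,.010,'r4_10',.05,.14,-.05,.05,.0002)
for ph in(-2,-1,0,1):
    T,y=push(ph,-.03); print(ph,delta(T,y,R,p))
```

```text
5.8333 [ 0.56566667 -0.03843755  0.12229284] [ 1.11182662 -2.14438662  0.73589808] [ 0.05925612 -0.03190083  0.01525999] 81.41839870615887
-2 [-0.    -0.001 -0.     0.018]
-1 [ 0.002  0.    -0.001 -0.017]
0 [ 0.005  0.001 -0.001 -0.052]
1 [ 0.007  0.002 -0.002 -0.087]
```

View pics/r4_21.png

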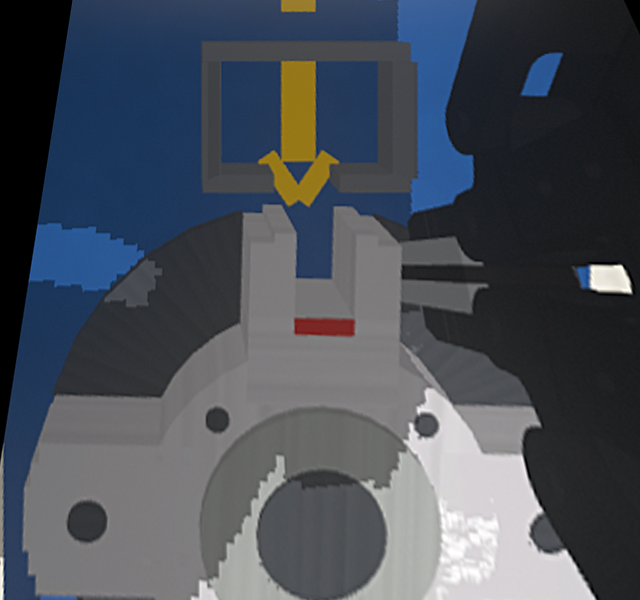

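Run:
```python
from pl import *
im,d,c=load('w4')
r=rect(im,c,.021,'x',-.02,.13,-.08,.08);g=cv2.cvtColor(r,cv2.COLOR_RGB2GRAY)
for (u,v) in((217,420),(427,425),(87,521)):
    w=g[v-22:v+22,u-22:u+22]; m=(w<75).astype(np.uint8); n,l,s,ce=cv2.connectedComponentsWithStats(m); k=l[22,22]; print(s[k],ce[k]+[u-22,v-22], 'xy mm',80-.25*(ce[k][0]+u-22),130-.25*(ce[k][1]+v-22))
# red line
R_=(r[...,0]>100)&(r[...,1]<60);q=np.argwhere(R_);print('red',len(q),cv2.minAreaRect(q[:,::-1].astype(np.float32)),'xy',80-.25*q[:,1].mean(),130-.25*q[:,0].mean())
# keeper outer top edge at h=10: blue->grey transitions per column
r=rect(im,c,.010,'x',.05,.14,-.05,.05,.0002);h=cv2.cvtColor(r,cv2.COLOR_RGB2HSV)
blue=(h[...,1]>110)
def edge(cols,rng,up):
    e=[]
    for k in cols:
        col=blue[rng[0]:rng[1],k].astype(int);t=np.where(np.diff(col)==(-1 if up else 1))[0]
        if len(t): e.append((k,rng[0]+t[0]))
    e=np.array(e); p=np.polyfit(e[:,0],e[:,1],1); return len(e),np.degrees(np.arctan(p[0])),np.median(e[:,1]),'x',140-.2*np.median(e[:,1])
print('upper outer',edge(list(range(130,200))+list(range(280,370)),(60,125),True))
print('upper inner',edge(list(range(140,200))+list(range(280,340)),(115,160),False))
# column edges of side rails at rows 150..260
for nm,rng in(('L',(60,200)),('R',(290,460))):
    es=[]
    for k in range(150,250,4):
        t=np.where(np.diff(blue[k,rng[0]:rng[1]].astype(int))!=0)[0]; es.append(tuple(t[[0,-1]]+rng[0]) if len(t)>1 else None)
    print(nm,es[:3],es[-2:])
yl=(h[...,0]>18)&(h[...,0]<32)&(h[...,1]>150)
r0=rect(im,c,0.,'y',.05,.14,-.05,.05,.0002);h0=cv2.cvtColor(r0,cv2.COLOR_RGB2HSV);y0=(h0[...,0]>18)&(h0[...,0]<32)&(h0[...,1]>150)
for k in range(0,450,30):
    t=np.where(y0[k])[0]
    if len(t): print('arrow row',k,'x',140-.2*k,'ymid',50-.2*(t.min()+t.max())/2)
q=plane_deck(pts(d,c),im);print(np.percentile(q[:,0],[.1,99.9]),'h',np.median(q[:,2]))
```

```text
[ 11  10  23  24 448] [216.82589286 419.65625   ] xy mm 25.793526785714285 25.0859375
[   0    0   44   44 1827] [426.71373837 424.53475643] xy mm -26.67843459222769 23.86631089217296
[   2    2   40   41 1284] [ 86.51246106 521.19626168] xy mm 58.37188473520249 -0.29906542056073704
red 907 ((323.9924621582031, 326.6735534667969), (58.59681701660156, 15.767711639404297), 2.4895529747009277) xy -1.0223263506063915 48.329658213891946
upper outer (160, np.float64(-0.033364924516480605), np.float64(103.0), 'x', np.float64(119.4))
upper inner (120, np.float64(-0.013681422755494657), np.float64(131.0), 'x', np.float64(113.8))
L [(np.int64(103), np.int64(130)), (np.int64(103), np.int64(130)), (np.int64(103), np.int64(130))] [(np.int64(103), np.int64(130)), (np.int64(103), np.int64(130))]
R [(np.int64(343), np.int64(451)), (np.int64(343), np.int64(450)), (np.int64(344), np.int64(449))] [(np.int64(343), np.int64(447)), (np.int64(344), np.int64(447))]
arrow row 60 x 128.0 ymid 0.3999999999999986
arrow row 150 x 110.0 ymid 0.5
arrow row 180 x 104.0 ymid 0.5
arrow row 210 x 98.0 ymid 0.5
arrow row 240 x 92.0 ymid 0.5
arrow row 270 x 86.0 ymid 0.5999999999999943
arrow row 300 x 80.0 ymid -0.4000000000000057
arrow row 330 x 74.0 ymid 0.3999999999999986
[-0.13969095  0.13483614] h -0.0002538539225159523
```

View pics/r4_10.png

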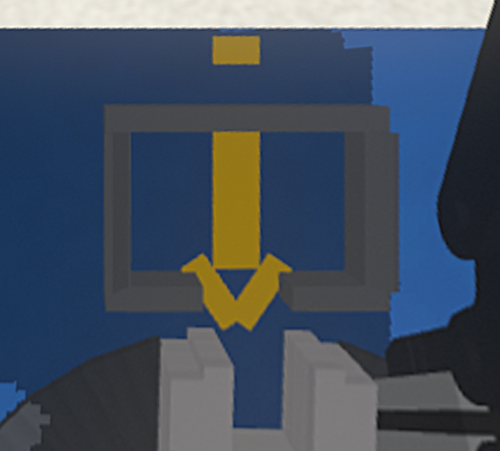

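>>> move_arm(
  deltas=[
    [0.001,0,0,-0.02,0],
    [0.002,0,-0.001,-0.04,0],
    [0.003,0.0,-0.001,-0.05,0],
    [0.004,0.001,-0.001,-0.05,0],
    [0.004,0.001,-0.001,-0.05,0],
    [0.004,0.001,-0.001,-0.05,0],
    [0.004,0.001,-0.001,-0.05,0],
    [0.004,0.001,-0.001,-0.05,0],
  ],
)

```text
t: 6.5
tcp_pos: [0.5655, -0.0365, 0.1224]
tool_rot: [0.75, 0.662, -0.0, -0.0]
force: [0.7, -2.9, 0.9]
finger_gap: 0.0
```

```bash
cat > ang.py <<'E'
from pl import *
import sys
def hole(g,u,v,w=26):
    W=g[v-w:v+w,u-w:u+w]; m=(W<75).astype(np.uint8);m[:3]=0;m[-3:]=0;m[:,:3]=0;m[:,-3:]=0
    n,l,s,ce=cv2.connectedComponentsWithStats(m); k=l[w,w]; return s[k][4],80-.25*(ce[k][0]+u-w),130-.25*(ce[k][1]+v-w)
def go(f):
    im,d,c=load(f)
    r=rect(im,c,.021,f+'_r21',-.02,.13,-.08,.08);g=cv2.cvtColor(r,cv2.COLOR_RGB2GRAY)
    for a in((217,420),(427,425),(87,521)): print(hole(g,*a))
    R_=(r[...,0]>100)&(r[...,1]<60)&(r[...,2]<70);q=np.argwhere(R_);print('red',len(q),cv2.minAreaRect(q[:,::-1].astype(np.float32)),'y,x',80-.25*q[:,1].mean(),130-.25*q[:,0].mean())
    for row in (280,290,300): 
        pass
go(sys.argv[1])
E
python3 - <<'E'
from pl import *
snap('wrist','w5');s,R=cur();p=s['tcp_pos'];print(s['t'],p,s['force'],toD(p-[0,0,.011]))
E
python3 ang.py w4; python3 ang.py w5
```

```text
6.55 [ 0.5654864  -0.03654973  0.1223168 ] [ 0.20685325 -2.27535189  2.88516902] [ 0.05890339 -0.03004977  0.01547468]
(np.int32(448), np.float64(25.793526785714285), np.float64(25.0859375))
(np.int32(2595), np.float64(-26.662620423892093), np.float64(23.868882466281306))
(np.int32(1284), np.float64(58.37188473520249), np.float64(-0.29906542056073704))
red 907 ((323.9924621582031, 326.6735534667969), (58.59681701660156, 15.767711639404297), 2.4895529747009277) y,x -1.0223263506063915 48.329658213891946
(np.int32(443), np.float64(26.534988713318285), np.float64(24.47404063205417))
(np.int32(2601), np.float64(-26.686755094194538), np.float64(23.834294502114574))
(np.int32(1206), np.float64(58.357587064676615), np.float64(-1.6063432835820777))
red 910 ((318.5, 326.0), (59.0, 16.0), 0.0) y,x 0.43598901098900456 48.50961538461539
```

View pics/w5_r21.png

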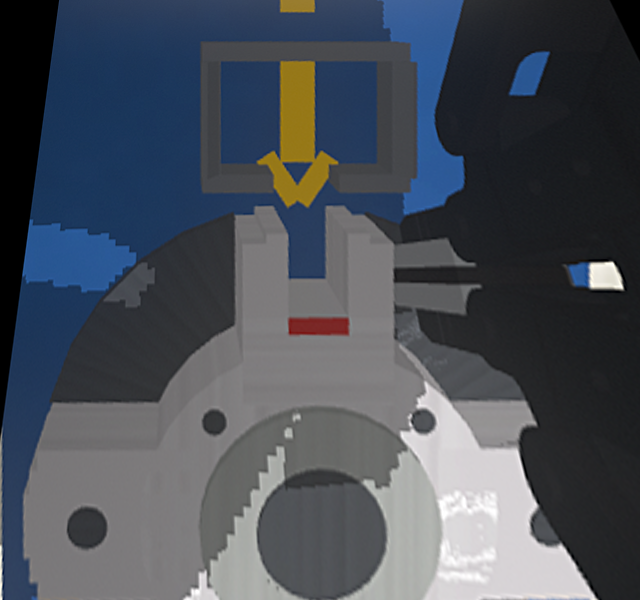

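The notch is aligned: the red line is level and its y is 0.44 mm, against 0.5 mm for the arrow and keeper. Backing off and heading for the lock.

>>> move_arm(
  deltas=[
    [-0.015,0,0,0,0],
    [-0.025,0,-0.05,0,0],
    [-0.03,0,-0.13,0.05,0],
    [-0.09,-0.02,-0.2,0.25,0],
    [-0.18,-0.04,-0.22,0.45,0],
    [-0.27,-0.06,-0.24,0.65,0],
    [-0.36,-0.08,-0.25,0.85,50],
    [-0.45,-0.1,-0.25,1.0,100],
  ],
)

```text
t: 7.22
tcp_pos: [0.5027, -0.2108, 0.2231]
tool_rot: [0.891, 0.454, 0.0, -0.0]
force: [0.5, -0.7, -0.1]
finger_gap: 0.27
```

>>> move_arm(
  deltas=[
    [0,0,0,0.24,100],
    [0,0,0,0.48,100],
    [0,0,0,0.72,100],
    [0,0,0,0.96,100],
    [0,0,0,1.0,100],
    [0,0,0,1.0,100],
    [0,0,0,1.0,100],
    [0,0,0,1.0,100],
  ],
)

```text
t: 7.88
tcp_pos: [0.5034, -0.2098, 0.2221]
tool_rot: [0.975, 0.222, -0.0, -0.0]
force: [-0.6, -0.2, 0.1]
finger_gap: 1.001
```

Run:
```python
from pl import *
s,R=cur();p=s['tcp_pos'];print(s['t'],p,np.degrees(np.arctan2(R[1,0],R[0,0])),s['q'])
print(delta([.4834,-.2705,.20],-28.9,R,p))
```

```text
7.8833 [ 0.50341859 -0.20984793  0.22210749] 25.711145601644127 [-6.00060619e-01  4.46932006e-01  1.65448541e+00  3.60642831e-04
  1.04108016e+00  5.21809279e-01]
[-0.111  0.115  0.055  1.906]
```

>>> move_arm(
  deltas=[
    [-0.03,0.03,0,0.24,100],
    [-0.06,0.06,0,0.48,100],
    [-0.09,0.09,0,0.72,100],
    [-0.111,0.115,0,0.96,100],
    [-0.111,0.115,0.02,1.0,100],
    [-0.111,0.115,0.04,1.0,100],
    [-0.111,0.115,0.055,1.0,100],
    [-0.111,0.115,0.055,1.0,100],
  ],
)

```text
t: 8.55
tcp_pos: [0.4824, -0.269, 0.1982]
tool_rot: [1.0, -0.025, -0.002, -0.002]
force: [-0.4, -0.3, -0.4]
finger_gap: 1.0
```

>>> move_arm(
  deltas=[
    [0,0,0,0.22,100],
    [0,0,0,0.44,100],
    [0,0,0,0.66,100],
    [0,0,0,0.88,100],
    [0,0,0,0.9,100],
    [0,0,0,0.9,100],
    [0,0,0,0.9,100],
    [0,0,0,0.9,100],
  ],
)

```text
t: 9.22
tcp_pos: [0.4835, -0.2706, 0.2002]
tool_rot: [0.969, -0.248, -0.0, -0.0]
force: [0.2, 0.9, 0.7]
finger_gap: 0.998
```

Run:
```python
from pl import *
im,d,c=snap('wrist','w6'); s,R=cur();p=s['tcp_pos'];print(s['t'],p,np.degrees(np.arctan2(R[1,0],R[0,0])))
P=pts(d,c);hsv=cv2.cvtColor(im,cv2.COLOR_RGB2HSV)
m2=((hsv[...,0]>3)&(hsv[...,0]<16)&(hsv[...,1]>150)).astype(np.uint8)
n,l,st,ce=cv2.connectedComponentsWithStats(m2)
for k in range(1,n):
    if st[k,4]>200:
        q=P[l==k];print(st[k],q.mean(0).round(4),np.histogram(q[:,2],bins=np.arange(-.005,.06,.005))[0])
        for lo,hi in((.044,.053),(.009,.0155)):
            t=q[(q[:,2]>lo)&(q[:,2]<hi)]
            if len(t)>30: print('  ',lo,len(t),np.median(t[:,2]),cv2.minAreaRect((t[:,:2]*1000).astype(np.float32)))
print('table',np.median(P[(hsv[...,1]<40)][:,2]))
```

```text
9.2667 [ 0.48350355 -0.27069474  0.20027446] -28.728074321415985
[ 297  160   45   56 1380] [ 0.4815 -0.2684  0.0194] [   0    8   65 1005    2    1    1    1    0    3  292    0]
   0.044 294 0.0470750365564202 ((484.3302001953125, -270.437255859375), (9.422344207763672, 26.731163024902344), 57.000267028808594)
   0.009 1051 0.011365771815515013 ((473.1973876953125, -263.299560546875), (42.94697189331055, 54.39466094970703), 59.81122589111328)
[330 267  55  51 812] [ 0.3575 -0.247   0.0247] [  0   0  37 490   7   5   3   6   8   8 244   0]
   0.044 247 0.04703336069677072 ((352.21453857421875, -253.5379180908203), (9.986732482910156, 27.22191047668457), 5.634383201599121)
   0.009 521 0.011621607276562307 ((351.3531799316406, -240.07293701171875), (43.48870086669922, 54.6860466003418), 4.512448310852051)
[400 323  29  34 528] [ 0.2702 -0.2749  0.0108] [  1  63  93 331  30   9   0   0   0   0   0   0]
   0.009 369 0.011098795021134755 ((267.94659423828125, -276.02691650390625), (18.886289596557617, 27.701513290405273), 0.8714019060134888)
table -0.0003289464738149839
```

View pics/w6.png

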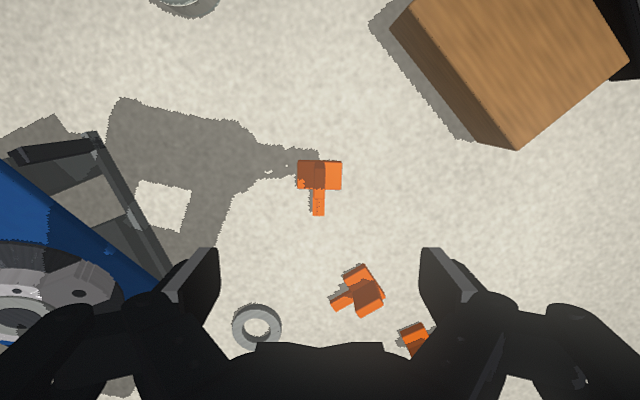

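The lock sits at (319,185), with its tongue (12 mm wide) pointing down the image. It's centred between the open fingers and clear of everything else. Descending to grip.

>>> move_arm(
  deltas=[
    [0.001,-0.001,0.08,0.03,100],
    [0.002,-0.002,0.17,0.045,100],
    [0.002,-0.002,0.26,0.045,100],
    [0.002,-0.002,0.33,0.045,100],
    [0.002,-0.002,0.38,0.045,100],
    [0.002,-0.002,0.41,0.045,100],
    [0.002,-0.002,0.425,0.045,100],
    [0.002,-0.002,0.425,0.045,100],
  ],
)

```text
t: 9.93
tcp_pos: [0.4843, -0.2704, 0.0294]
tool_rot: [0.966, -0.26, -0.001, -0.0]
force: [0.2, -0.1, -0.3]
finger_gap: 1.002
```

>>> move_arm(
  deltas=[
    [0,0,0,0,0],
    [0,0,0,0,0],
    [0,0,0,0,0],
    [0,0,0,0,0],
    [0,0,0,0,0],
    [0,0,0,0,0],
    [0,0,0,0,0],
    [0,0,0,0,0],
  ],
  force=20,
)

```text
t: 10.6
tcp_pos: [0.4848, -0.2708, 0.0309]
tool_rot: [0.966, -0.26, 0.0, 0.0]
force: [-0.7, -1.0, 5.8]
finger_gap: 0.12
```

Run:
```python
from pl import *
im,d,c=snap('wrist','w7'); s,R=cur();p=s['tcp_pos'];print(s['t'],p,np.degrees(np.arctan2(R[1,0],R[0,0])),s['finger_gap'],s['force'])
```

```text
10.65 [ 0.48476284 -0.27080823  0.03086485] -30.12203906383272 0.11300491801079557 [ 0.15978625 -0.31035825  4.9872741 ]
```

View pics/w7.png

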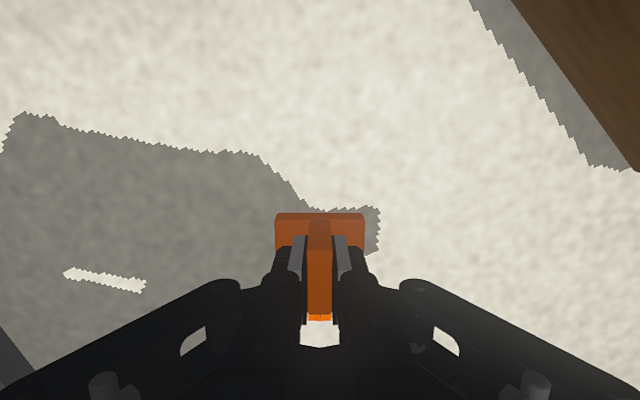

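The lock is gripped with the gap at 9.6 mm, as expected. The tool can't tilt, so the lock has to be pivoted 28° nose-down inside the grip. I'm considering pushing its tongue tip against the fixed stand's side edge, so I'll check that edge's shape.

Run:
```python
from pl import *
im,d,c=load('side1'); cr=im[150:260,270:420]; cv2.imwrite('pics/sz.png',cv2.resize(cr,None,fx=5,fy=5,interpolation=cv2.INTER_CUBIC)[:,:,::-1])
for x in(-.093,0,.137):
    for y in(-.088,.088): print(x,y,D(x,y+.0005,0).round(3),proj(D(x,y+.0005,0),c).round(0))
```

```text
-0.093 -0.088 [ 0.433 -0.078  0.026] [316. 239.]
-0.093 0.088 [0.454 0.097 0.026] [292. 207.]
0 -0.088 [ 0.514 -0.088  0.07 ] [341. 220.]
0 0.088 [0.536 0.087 0.07 ] [315. 189.]
0.137 -0.088 [ 0.634 -0.103  0.134] [377. 191.]
0.137 0.088 [0.656 0.072 0.134] [348. 163.]
```

View pics/sz.png

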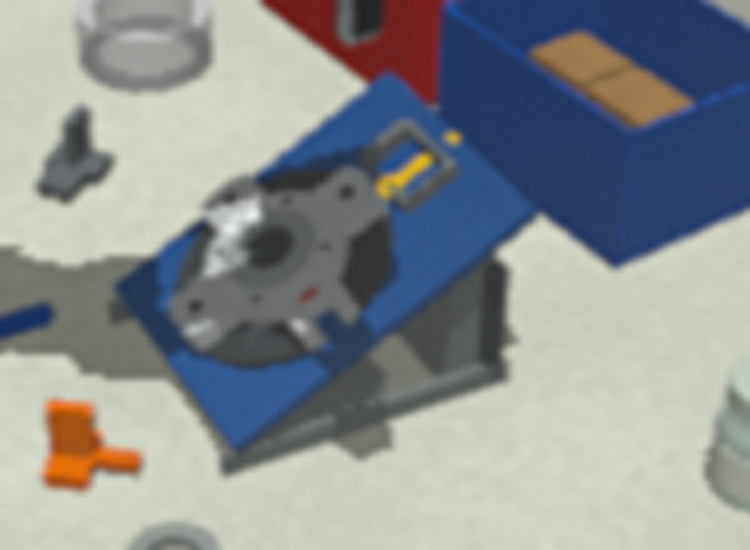

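The deck plate is a thin overhanging edge, so its upper corner on the +y side makes a good fixed stop for the tongue tip. I'll carry the lock over the stand to that side.

>>> move_arm(
  deltas=[
    [0,0,-0.04,0,0],
    [0,0,-0.11,0,0],
    [0,0,-0.19,-0.1,0],
    [0,0,-0.28,-0.3,0],
    [0,0,-0.37,-0.5,0],
    [-0.02,-0.03,-0.44,-0.7,0],
    [-0.05,-0.08,-0.5,-0.9,0],
    [-0.08,-0.14,-0.52,-1.0,0],
  ],
  force=25,
)

```text
t: 11.32
tcp_pos: [0.4863, -0.2075, 0.242]
tool_rot: [1.0, -0.012, 0.003, 0.002]
force: [1.8, 0.6, -0.3]
finger_gap: 0.112
```

Run:
```python
from pl import *
s,R=cur();p=s['tcp_pos'];print(s['t'],p,np.degrees(np.arctan2(R[1,0],R[0,0])),s['finger_gap'],s['q'])
T=D(-.02,.1415,0);print(T,delta([T[0],T[1],.25],82.9,R,p))
```

```text
11.3167 [ 0.48633721 -0.20745184  0.24195165] -1.353919880133001 0.11165910517797714 [-6.14574745e-01  3.96193677e-01  1.67836114e+00 -2.59180069e-04
  1.05972832e+00  9.79990544e-01]
[0.52476607 0.14139764 0.06061057] [ 0.076 -0.874 -0.023 -2.941]
```

>>> move_arm(
  deltas=[
    [0.01,-0.05,-0.01,-0.12,0],
    [0.02,-0.13,-0.02,-0.25,0],
    [0.03,-0.22,-0.02,-0.38,0],
    [0.04,-0.31,-0.02,-0.5,0],
    [0.05,-0.4,-0.02,-0.63,0],
    [0.06,-0.5,-0.02,-0.75,0],
    [0.07,-0.6,-0.02,-0.88,0],
    [0.076,-0.68,-0.02,-1.0,0],
  ],
)

```text
t: 11.98
tcp_pos: [0.5219, 0.0677, 0.2459]
tool_rot: [0.972, 0.237, -0.0, -0.0]
force: [-0.1, -0.2, -0.0]
finger_gap: 0.118
```

Run:
```python
from pl import *
s,R=cur();p=s['tcp_pos'];print(s['t'],p,np.degrees(np.arctan2(R[1,0],R[0,0])))
T=D(-.02,.1415,0);print(delta([T[0],T[1],.16],82.9,R,p))
```

```text
11.9833 [0.52186667 0.0677215  0.24594476] 27.398710835285808
[ 0.091 -0.16   0.215 -1.937]
```

>>> move_arm(
  deltas=[
    [0.02,-0.04,0,-0.15,0],
    [0.05,-0.08,0,-0.3,0],
    [0.075,-0.12,0,-0.45,0],
    [0.09,-0.16,0,-0.6,0],
    [0.09,-0.16,0,-0.75,0],
    [0.09,-0.16,0.0,-0.9,0],
    [0.09,-0.16,0.0,-1.0,0],
    [0.09,-0.16,0.0,-1.0,0],
  ],
)

```text
t: 12.65
tcp_pos: [0.5246, 0.1386, 0.2458]
tool_rot: [0.883, 0.469, -0.001, -0.0]
force: [-0.8, -0.3, -0.7]
finger_gap: 0.11
```

>>> move_arm(
  deltas=[
    [0,0,0.02,-0.15,0],
    [0,0,0.05,-0.3,0],
    [0,0,0.09,-0.5,0],
    [0,0,0.13,-0.7,0],
    [0,0,0.17,-0.9,0],
    [0,0,0.2,-0.93,0],
    [0,0,0.21,-0.93,0],
    [0,0,0.21,-0.93,0],
  ],
)

```text
t: 13.32
tcp_pos: [0.5242, 0.1382, 0.161]
tool_rot: [0.753, 0.658, -0.001, -0.001]
force: [-1.1, -1.0, 0.6]
finger_gap: 0.111
```

Run:
```python
from pl import *
im,d,c=snap('wrist','w8');im,d,c=snap('side','side8');s,R=cur();p=s['tcp_pos'];print(s['t'],p,np.degrees(np.arctan2(R[1,0],R[0,0])),s['force'])
T=D(-.02,.1415,0);print(delta([T[0],T[1],.0856],82.9,R,p))
cv2.imwrite('pics/s8z.png',cv2.resize(im[100:250,240:440],None,fx=4,fy=4,interpolation=cv2.INTER_CUBIC)[:,:,::-1])
```

```text
13.4167 [0.5254218  0.13834641 0.16258095] 82.40023525693388 [-0.19767993 -0.10768856  0.06180035]
[ 0.007 -0.003  0.192 -0.017]
```

View pics/w8.png

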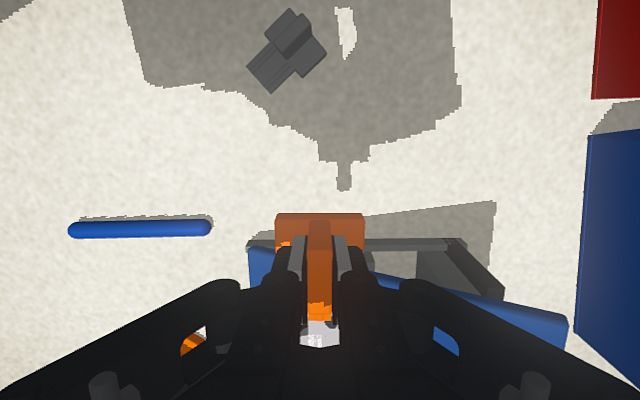

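View pics/s8z.png

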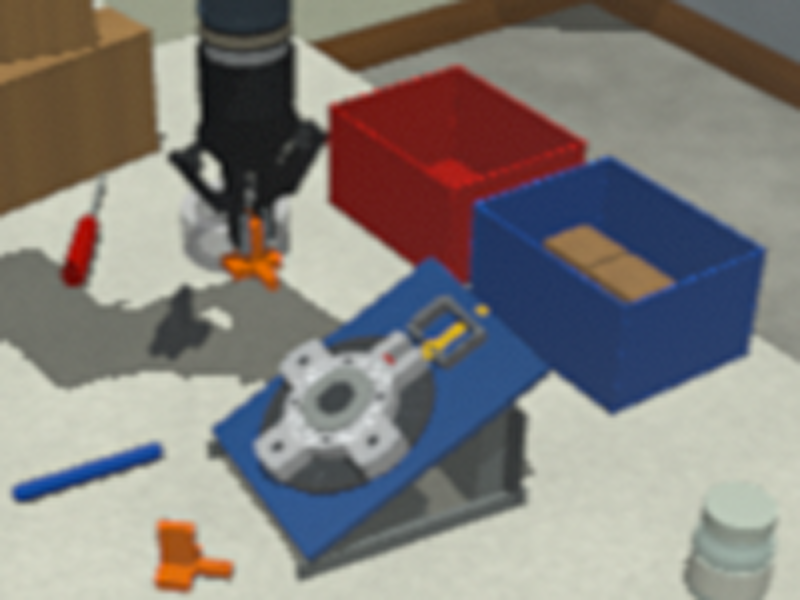

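>>> move_arm(
  deltas=[
    [0.007,-0.003,0.03,-0.017,0],
    [0.007,-0.003,0.07,-0.017,0],
    [0.007,-0.003,0.11,-0.017,0],
    [0.007,-0.003,0.15,-0.017,0],
    [0.007,-0.003,0.175,-0.017,0],
    [0.007,-0.003,0.19,-0.017,0],
    [0.007,-0.003,0.192,-0.017,0],
    [0.007,-0.003,0.192,-0.017,0],
  ],
  force=20,
)

```text
t: 14.08
tcp_pos: [0.5247, 0.1414, 0.0858]
tool_rot: [0.749, 0.662, 0.0, 0.0]
force: [0.5, -0.2, -0.1]
finger_gap: 0.114
```

Run:
```python
from pl import *
s,R=cur();p=s['tcp_pos'];print(s['t'],p,s['force'],toD(p))
# contact at y=.0885+.041; arc about contact
C=np.array([.0885,.0])
for th in(0,5,10,15,20,25,28,30):
    t=np.radians(th);gy=.041*np.cos(t)-.030*np.sin(t);gz=.030*np.cos(t)+.041*np.sin(t)
    T=D(-.02,.0885+gy,0); z=.0556+.008+gz-.008
    print(th,delta([T[0],T[1],z],82.9,R,p))
```

```text
14.0833 [0.52469519 0.14137531 0.08583243] [ 0.46328145 -0.18159316 -0.10292983] [-0.00821872  0.14146908  0.0223013 ]
0 [-0.03   0.     0.001  0.001]
5 [-0.037  0.    -0.008  0.001]
10 [-0.045  0.    -0.016  0.001]
15 [-0.053  0.    -0.023  0.001]
20 [-0.062  0.    -0.03   0.001]
25 [-0.071  0.    -0.036  0.001]
28 [-0.077  0.    -0.039  0.001]
30 [-0.081  0.    -0.041  0.001]
```

>>> move_arm(
  deltas=[
    [-0.012,0,0,0,0],
    [-0.024,0,0,0,0],
    [-0.03,0,0,0,0],
    [-0.034,0,-0.004,0,0],
    [-0.037,0,-0.008,0,0],
    [-0.041,0,-0.012,0,0],
    [-0.045,0,-0.016,0,0],
    [-0.045,0,-0.016,0,0],
  ],
  force=20,
)

```text
t: 14.75
tcp_pos: [0.5222, 0.1238, 0.0923]
tool_rot: [0.749, 0.662, 0.0, -0.0]
force: [0.5, 4.1, -0.2]
finger_gap: 0.114
```

Run:
```python
from pl import *
im,d,c=snap('wrist','w9');s,R=cur();p=s['tcp_pos'];print(s['t'],p,s['force'],toD(p),s['finger_gap'])
```

```text
14.8 [0.52222724 0.12377609 0.09227329] [-0.35633059  4.51504561  0.82463064] [-0.00543661  0.12369976  0.02811676] 0.11457016561098052
```

View pics/w9.png

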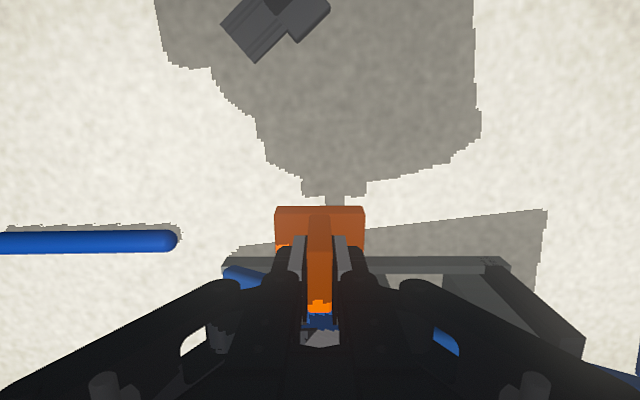

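The pivot has started: 4.5 N contact, and the body's back edge moved from row 213 to 206. Continuing along the arc.

>>> move_arm(
  deltas=[
    [-0.004,0,-0.004,0,0],
    [-0.008,0,-0.007,0,0],
    [-0.012,0,-0.01,0,0],
    [-0.017,0,-0.014,0,0],
    [-0.022,0,-0.017,0,0],
    [-0.027,0,-0.02,0,0],
    [-0.032,0,-0.023,0,0],
    [-0.034,0,-0.024,0,0],
  ],
  force=20,
)

```text
t: 15.47
tcp_pos: [0.5203, 0.1091, 0.1017]
tool_rot: [0.749, 0.663, -0.001, 0.001]
force: [-0.4, 0.0, -0.6]
finger_gap: 0.116
```

```bash
cat > tilt.py <<'E'
from pl import *
import sys
def tilt(f):
    im,d,c=load(f);P=pts(d,c);hsv=cv2.cvtColor(im,cv2.COLOR_RGB2HSV)
    s,R=cur();p=s['tcp_pos']
    m=((hsv[...,0]>3)&(hsv[...,0]<16)&(hsv[...,1]>150)&(d>0)).astype(np.uint8)
    m=cv2.erode(m,np.ones((3,3),np.uint8))
    q=(P[m>0]-p)@R   # tool frame
    q=q[(abs(q[:,0])<.06)&(abs(q[:,1])<.03)&(abs(q[:,2])<.06)]
    fin=q[abs(q[:,1])<.004]; wing=q[(abs(q[:,1])>.012)]
    for n,a in(('fin',fin),('wing',wing)):
        # split into planes in x-z via hist: ransac line
        for it in range(2):
            if len(a)<30: break
            m0,nn,b=ransac_plane(np.c_[a],.001); print(n,len(a),b.sum(),'normal xz ang',np.degrees(np.arctan2(nn[0],abs(nn[2])))*(1),nn.round(3),'x',np.percentile(a[b][:,0],[2,98]).round(4),'z',np.percentile(a[b][:,2],[2,98]).round(4)); a=a[~b]
tilt(sys.argv[1])
E
python3 - <<'E'
from pl import *
im,d,c=snap('wrist','w10');snap('side','side10');s,R=cur();p=s['tcp_pos'];print(s['t'],p,s['force'],toD(p),s['finger_gap'])
E
python3 tilt.py w10
```

```text
15.5667 [0.52042578 0.10923359 0.10163854] [ 0.18741912  0.18623911 -0.7145305 ] [-0.00103122  0.10904611  0.03638117] 0.11390658383678848
fin 2182 1237 normal xz ang -72.77709028359939 [-0.955 -0.018  0.296] x [0.013  0.0266] z [-0.0198  0.0225]
fin 945 899 normal xz ang 17.02591627897231 [ 0.293 -0.02   0.956] x [-0.011   0.0122] z [-0.0196 -0.0121]
wing 1849 1408 normal xz ang 16.778301882601603 [ 0.289 -0.001  0.957] x [0.0014 0.0243] z [0.0145 0.0218]
wing 441 370 normal xz ang -72.75260080869549 [-0.955 -0.003  0.296] x [0.0239 0.027 ] z [0.0157 0.0238]
```

View pics/w10.png

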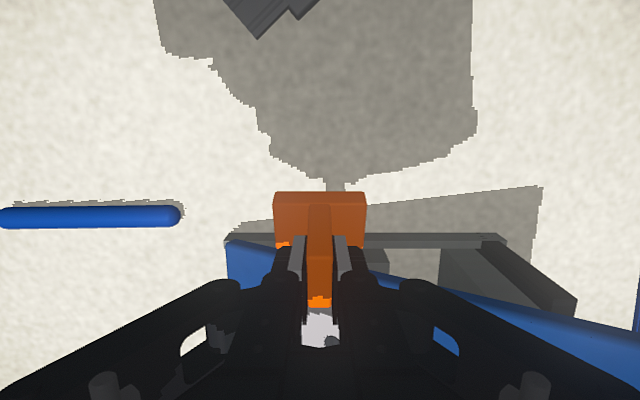

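The lock is now 17° nose-down (normal fit on both the fin and the body). The tip then rode up over the plate edge, since contact force is 0. I'll back off, lower about 5 mm and push again.

>>> move_arm(
  deltas=[
    [0.012,0,0,0,0],
    [0.024,0,0.002,0,0],
    [0.024,0,0.0115,0,0],
    [0.014,0,0.0115,0,0],
    [0.007,0,0.009,0,0],
    [0.0,0,0.0065,0,0],
    [-0.006,0,0.004,0,0],
    [-0.0125,0,0.002,0,0],
  ],
  force=20,
)

```text
t: 16.23
tcp_pos: [0.5194, 0.1058, 0.1008]
tool_rot: [0.75, 0.662, 0.0, -0.001]
force: [-0.3, 5.2, -0.6]
finger_gap: 0.115
```

```bash
python3 - <<'E'
from pl import *
im,d,c=snap('wrist','w11');s,R=cur();p=s['tcp_pos'];print(s['t'],p,s['force'],toD(p),s['finger_gap'])
E
python3 tilt.py w11
```

```text
16.2833 [0.51938413 0.10536702 0.10092427] [-0.00705021  4.97463445  0.4927911 ] [-0.00185724  0.10508045  0.03601141] 0.11640985202161214
fin 2349 1534 normal xz ang -63.27481629686031 [-0.893  0.     0.45 ] x [0.0125 0.0329] z [-0.0212  0.0182]
fin 815 753 normal xz ang 26.546825313314734 [ 0.447 -0.012  0.894] x [-0.0097  0.0114] z [-0.021  -0.0103]
wing 2052 1519 normal xz ang 26.535773017536258 [ 0.447 -0.001  0.895] x [0.0059 0.0292] z [0.0105 0.0221]
wing 533 489 normal xz ang -63.95242629779872 [-0.898 -0.003  0.439] x [0.0291 0.0334] z [0.0115 0.0196]
```

>>> move_arm(
  deltas=[
    [-0.002,0,-0.001,0,0],
    [-0.004,0,-0.002,0,0],
    [-0.004,0,-0.002,0,0],
    [-0.004,0,-0.002,0,0],
    [0.01,0,-0.002,0,0],
    [0.03,0,-0.002,0,0],
    [0.05,0,-0.005,0,0],
    [0.05,0,-0.01,0,0],
  ],
  force=20,
)

```text
t: 16.95
tcp_pos: [0.5225, 0.1261, 0.1047]
tool_rot: [0.749, 0.663, 0.0, 0.0]
force: [0.0, -0.3, 0.3]
finger_gap: 0.115
```

```bash
python3 - <<'E'
from pl import *
im,d,c=snap('wrist','w12');s,R=cur();p=s['tcp_pos'];print(s['t'],p,s['force'],toD(p),s['finger_gap'])
E
python3 tilt.py w12
```

```text
17.0 [0.52265118 0.12563504 0.10514666] [-0.82920532  0.41686396 -0.25114368] [0.00077565 0.12559687 0.03939363] 0.10990155921267074
fin 2331 1550 normal xz ang -62.111331811335 [-0.884 -0.006  0.468] x [0.0124 0.0335] z [-0.0216  0.0175]
fin 781 725 normal xz ang 27.67962584489419 [ 0.465 -0.007  0.886] x [-0.0095  0.0116] z [-0.0213 -0.01  ]
wing 1958 1440 normal xz ang 27.355789766110586 [ 0.46  -0.001  0.888] x [0.0073 0.0299] z [0.0102 0.0217]
wing 518 481 normal xz ang -62.64960929477988 [-0.888 -0.002  0.459] x [0.0298 0.034 ] z [0.0112 0.0191]
```

```bash
cat > lockpose.py <<'E'
from pl import *
def lockpose(f,Rp=None):
    im,d,c=load(f);P=pts(d,c);hsv=cv2.cvtColor(im,cv2.COLOR_RGB2HSV)
    s,R=cur();p=s['tcp_pos']
    m=((hsv[...,0]>3)&(hsv[...,0]<16)&(hsv[...,1]>150)&(d>0)).astype(np.uint8); 
    q0=(P[m>0]-p)@R; m=cv2.erode(m,np.ones((3,3),np.uint8))
    q=(P[m>0]-p)@R
    sel=lambda q:q[(abs(q[:,0])<.06)&(abs(q[:,1])<.03)&(abs(q[:,2])<.06)]
    q=sel(q);q0=sel(q0); w=q[abs(q[:,1])>.009]
    m1,n1,b=ransac_plane(w,.001); m2,n2,b2=ransac_plane(w[~b],.001)
    A=np.array([[n1[0],n1[2]],[n2[0],n2[2]]]);r=np.array([n1@m1-n1[1]*0,n2@m2]); cx,cz=np.linalg.solve(A,r)
    t=np.arctan2(n1[0],n1[2]); lx=np.array([np.cos(t),-np.sin(t)]);lz=np.array([-np.sin(t),-np.cos(t)])
    B=np.array([cx,cz])-.014*lx-.012*lz
    ws=q0[(abs(q0[:,1])>.009)&(abs((q0-m1)@n1)<.0015)]; yl=np.percentile(ws[:,1],[.5,99.5])
    f_=q0[(abs(q0[:,1])<.009)&(q0[:,2]<-.008)]
    print('corner',cx,cz,'tilt',np.degrees(t),'B',B,'wing y',yl,yl.mean(),'fin y',np.percentile(f_[:,1],[1,99]) if len(f_) else None)
    return B,t
if __name__=='__main__':
    import sys; lockpose(sys.argv[1])
E
python3 lockpose.py w12; python3 lockpose.py w11
```

```text
corner 0.029526689815605626 0.010088886248851457 tilt 27.248190022951498 B [0.0225744  0.02716711] wing y [-0.02189384  0.02073119] -0.0005813251260232393 fin y [-0.00521519  0.00432762]
corner 0.008581763088269273 0.0147817533859035 tilt 26.165874961553875 B [0.00130812 0.03172561] wing y [-0.02266321  0.02004232] -0.0013104447410000192 fin y [-0.00593134  0.00356834]
```

```bash
cat >> pl.py <<'E'
def Ry(yd):
    c_,s_=np.cos(np.radians(yd)),np.sin(np.radians(yd)); return np.array([[c_,s_,0],[s_,-c_,0],[0,0,-1.]])
def tcp_for(x,y,z,B=(.0226,-.0006,.0272)): return D(x,y,z)-Ry(-7.1)@np.array(B)
E
python3 - <<'E'
from pl import *
s,R=cur();p=s['tcp_pos'];print(p,np.degrees(np.arctan2(R[1,0],R[0,0])))
for z in(.06,.03,.0): print(z,tcp_for(.0985,.0006,z),delta(tcp_for(.0985,.0006,z),-7.1,R,p))
E
```

```text
[0.52265118 0.12563504 0.10514666] 83.05605572718713
0.06 [ 0.56072444 -0.00567463  0.1964198 ] [-0.314  0.134 -0.228  3.147]
0.03 [ 0.57470059 -0.00741545  0.16993138] [-0.314  0.17  -0.162  3.147]
0.0 [ 0.58867674 -0.00915627  0.14344295] [-0.315  0.205 -0.095  3.147]
```

>>> move_arm(
  deltas=[
    [0,0,-0.05,0,0],
    [0,0,-0.12,0,0],
    [0,0,-0.2,0.1,0],
    [0,0,-0.27,0.28,0],
    [0,0,-0.31,0.46,0],
    [0,0,-0.33,0.64,0],
    [0,0,-0.34,0.82,0],
    [0,0,-0.34,1.0,0],
  ],
  force=25,
)

```text
t: 17.67
tcp_pos: [0.5229, 0.1247, 0.2424]
tool_rot: [0.891, 0.454, 0.001, 0.001]
force: [0.4, -0.1, -1.3]
finger_gap: 0.113
```

>>> move_arm(
  deltas=[
    [0,0,0,0.15,0],
    [0,0,0,0.3,0],
    [0,0,0,0.45,0],
    [0,0,0,0.6,0],
    [0,0,0,0.75,0],
    [0,0,0,0.9,0],
    [0,0,0,1.0,0],
    [0,0,0,1.0,0],
  ],
)

```text
t: 18.33
tcp_pos: [0.5221, 0.1247, 0.2407]
tool_rot: [0.975, 0.222, -0.0, 0.0]
force: [0.8, 0.5, -0.3]
finger_gap: 0.114
```

>>> move_arm(
  deltas=[
    [0,0,0,0.15,0],
    [0,0,0,0.3,0],
    [0,0,0,0.45,0],
    [0,0,0,0.6,0],
    [0,0,0,0.75,0],
    [0,0,0,0.9,0],
    [0,0,0,1.0,0],
    [0,0,0,1.0,0],
  ],
)

```text
t: 19.0
tcp_pos: [0.5221, 0.1247, 0.2407]
tool_rot: [1.0, -0.026, -0.0, 0.0]
force: [0.0, -0.3, -0.8]
finger_gap: 0.112
```

Run:
```python
from pl import *
s,R=cur();p=s['tcp_pos'];print(s['t'],p,np.degrees(np.arctan2(R[1,0],R[0,0])))
for z in(.09,.06): print(z,delta(tcp_for(.0985,.0006,z),-7.1,R,p))
```

```text
19.0 [0.522132   0.12472185 0.24070897] -2.960632109315315
0.09 [0.078 0.318 0.045 0.144]
0.06 [0.113 0.321 0.111 0.144]
```

>>> move_arm(
  deltas=[
    [0.01,0.04,0.005,0.08,0],
    [0.03,0.11,0.01,0.144,0],
    [0.05,0.19,0.02,0.144,0],
    [0.07,0.26,0.04,0.144,0],
    [0.09,0.3,0.07,0.144,0],
    [0.105,0.318,0.095,0.144,0],
    [0.113,0.321,0.111,0.144,0],
    [0.113,0.321,0.111,0.144,0],
  ],
)

```text
t: 19.67
tcp_pos: [0.5602, -0.0055, 0.1946]
tool_rot: [0.998, -0.062, -0.002, -0.0]
force: [0.4, 0.2, -0.4]
finger_gap: 0.115
```

```bash
python3 - <<'E'
from pl import *
im,d,c=snap('wrist','w13');snap('side','side13');s,R=cur();p=s['tcp_pos'];print(s['t'],p,s['force'],s['finger_gap'],np.degrees(np.arctan2(R[1,0],R[0,0])))
for z in(.06,.03,.02,.01,0): print(z,delta(tcp_for(.0985,.0006,z),-7.1,R,p))
im,d,c=load('side13');cv2.imwrite('pics/s13z.png',cv2.resize(im[100:250,240:440],None,fx=4,fy=4,interpolation=cv2.INTER_CUBIC)[:,:,::-1])
E
python3 lockpose.py w13
```

```text
19.7667 [ 0.56017363 -0.00455532  0.19596907] [-0.13692444 -0.08899045 -0.48935645] 0.1090009012243398 -7.025888562167716
0.06 [ 0.002  0.003 -0.001  0.003]
0.03 [0.037 0.003 0.065 0.003]
0.02 [0.049 0.003 0.087 0.003]
0.01 [0.061 0.003 0.109 0.003]
0 [0.072 0.003 0.131 0.003]
corner 0.02840529854772547 0.010604152747187106 tilt 27.102377520646048 B [0.02140957 0.02766463] wing y [-0.02176413  0.02114942] -0.0003073577680860508 fin y [-0.00501343  0.00462142]
```

View pics/w13.png

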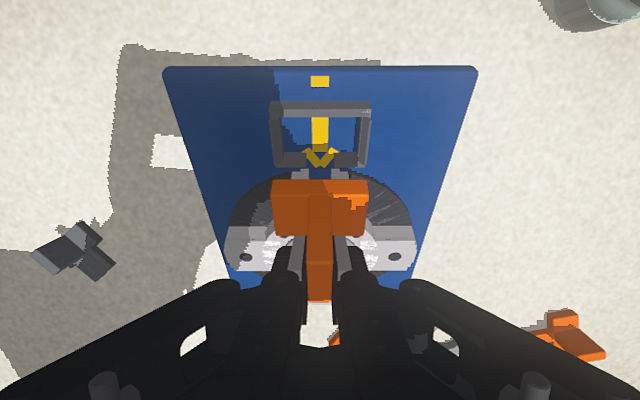

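View pics/s13z.png

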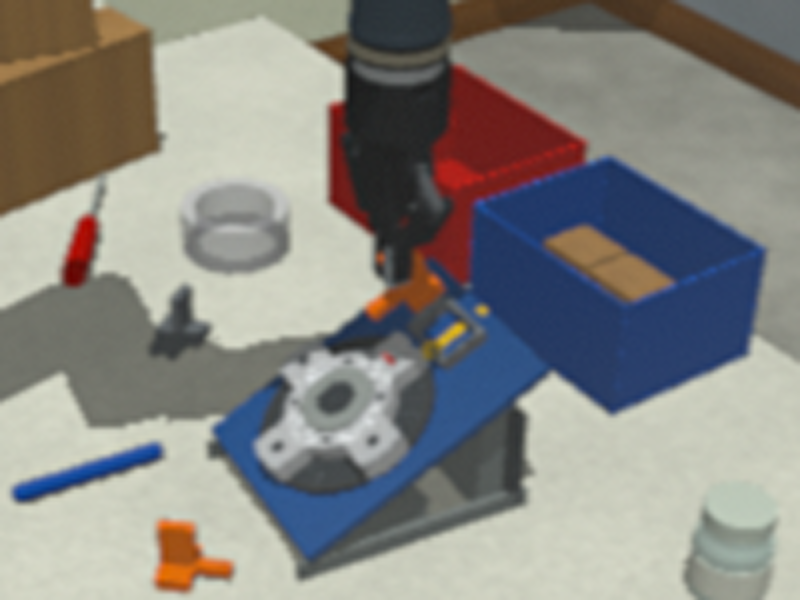

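```bash
cat > keep.py <<'E'
from pl import *
import sys
im,d,c=load(sys.argv[1]);P=pts(d,c)
q=plane_deck(P,im);m,n,i=ransac_plane(q);print('deck plane h at',m,n)
r=rect(im,c,.010,sys.argv[1]+'_r10',.05,.14,-.05,.05,.0002);h=cv2.cvtColor(r,cv2.COLOR_RGB2HSV);blue=h[...,1]>110
for k in (150,170,190,290,310,330): 
    t=np.where(np.diff(blue[:,k].astype(int))!=0)[0];print('col',k,(140-.2*t).round(1)[:8])
for k in (150,180,210,240):
    t=np.where(np.diff(blue[k].astype(int))!=0)[0];print('row',k,(50-.2*t).round(1))
E
python3 keep.py w13
```

```text
deck plane h at [ 0.08576677 -0.00184968  0.00058612] [ 4.43837020e-04 -2.96217410e-03  9.99995514e-01]
col 150 [124.  113.8  90.   77.4  75.2  67.8]
col 170 [124.  113.8  90.   77.4  75.   67.8]
col 190 [124.  113.8  91.4  90.6  89.2  67.8]
col 290 [124.  113.8  92.2  91.6  89.2  88.6  88.4  67.8]
col 310 [124.  113.8  91.   90.6  90.2  77.4  74.8  67.8]
col 330 [124.  113.6  89.8  77.2  75.   67.8]
row 150 [ 31.   23.6   6.4   6.   -3.4  -3.8 -20.6 -28.2]
row 180 [ 31.   23.6   6.6   6.2  -3.4  -3.8 -20.6 -28.4]
row 210 [ 31.   23.4   6.6   6.2  -3.2  -3.6 -20.6 -28.2]
row 240 [ 31.   23.4  11.   10.2   7.2   6.   -3.2  -3.6  -3.8  -4.4  -7.4  -8.
 -20.6 -28.4]
```

View pics/w13_r10.png

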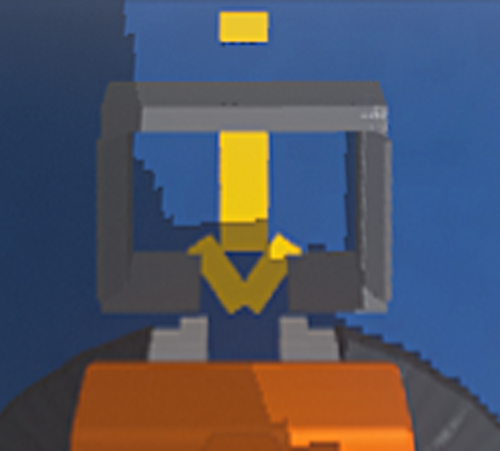

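```bash
sed -i 's/B=(.0226,-.0006,.0272)/B=(.0220,-.0004,.0275)/' pl.py
python3 - <<'E'
from pl import *
s,R=cur();p=s['tcp_pos']
for z in(.06,.04,.03,.025,.02,.016,.012,0): print(z,delta(tcp_for(.0984,.0008,z),-7.1,R,p))
E
```

```text
0.06 [ 0.003  0.002 -0.002  0.003]
0.04 [0.027 0.002 0.042 0.003]
0.03 [0.038 0.002 0.064 0.003]
0.025 [0.044 0.002 0.075 0.003]
0.02 [0.05  0.002 0.086 0.003]
0.016 [0.055 0.002 0.095 0.003]
0.012 [0.059 0.002 0.104 0.003]
0 [0.074 0.002 0.131 0.003]
```

Wrist view: the held lock sits at (320,210), in line with the keeper at (320,135). The re-measured keeper centre is x 98.4, y 0.8 mm in my deck frame. Descending along the deck normal to 16 mm.

>>> move_arm(
  deltas=[
    [0.014,0.002,0.018,0,0],
    [0.027,0.002,0.042,0,0],
    [0.038,0.002,0.064,0,0],
    [0.044,0.002,0.075,0,0],
    [0.05,0.002,0.086,0,0],
    [0.053,0.002,0.091,0,0],
    [0.055,0.002,0.095,0,0],
    [0.055,0.002,0.095,0,0],
  ],
  force=25,
)

```text
t: 20.43
tcp_pos: [0.5824, -0.0093, 0.158]
tool_rot: [0.998, -0.062, -0.0, -0.0]
force: [0.2, 0.1, -1.2]
finger_gap: 0.11
```

```bash
python3 - <<'E'
from pl import *
im,d,c=snap('wrist','w14');s,R=cur();p=s['tcp_pos'];print(s['t'],p,s['force'],s['finger_gap'])
for z in(.016,.012,.008,.004,0,-.003): print(z,delta(tcp_for(.0984,.0008,z),-7.1,R,p))
E
python3 lockpose.py w14
```

```text
20.4833 [ 0.58245251 -0.00926422  0.15828765] [ 0.44167713 -1.08855524 -0.74160809] 0.11444279496664651
0.016 [-0.002 -0.003  0.001 -0.001]
0.012 [ 0.003 -0.003  0.01  -0.001]
0.008 [ 0.007 -0.003  0.019 -0.001]
0.004 [ 0.012 -0.003  0.028 -0.001]
0 [ 0.017 -0.003  0.036 -0.001]
-0.003 [ 0.02  -0.003  0.043 -0.001]
corner 0.02842474870152639 0.010079754154465262 tilt 26.977980016500545 B [0.02139199 0.027125  ] wing y [-0.02220712  0.02091056] -0.0006482840422593981 fin y [-0.00540678  0.00426643]
```

View pics/w14.png

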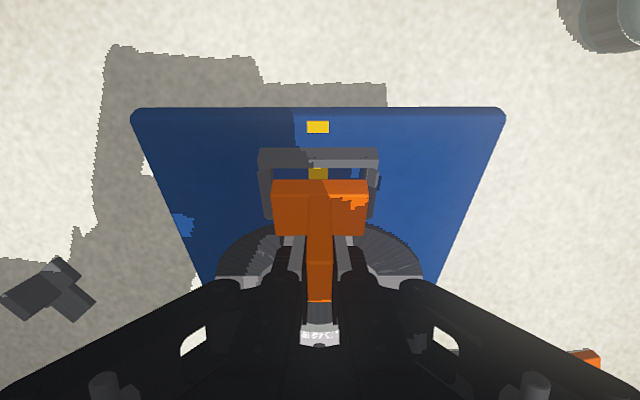

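>>> move_arm(
  deltas=[
    [-0.001,-0.003,0.002,0,0],
    [0.0,-0.003,0.005,0,0],
    [0.002,-0.003,0.008,0,0],
    [0.003,-0.003,0.011,0,0],
    [0.005,-0.003,0.014,0,0],
    [0.006,-0.003,0.017,0,0],
    [0.008,-0.003,0.02,0,0],
    [0.008,-0.003,0.02,0,0],
  ],
)

```text
t: 21.15
tcp_pos: [0.5858, -0.0085, 0.15]
tool_rot: [0.998, -0.062, -0.0, -0.0]
force: [-0.4, -0.7, -1.1]
finger_gap: 0.111
```

```bash
python3 - <<'E'
from pl import *
im,d,c=snap('wrist','w15');s,R=cur();p=s['tcp_pos'];print(s['t'],p,s['force'],s['finger_gap'])
for z in(.012,.008,.004,0,-.003): print(z,delta(tcp_for(.0984,.0008,z),-7.1,R,p))
E
python3 lockpose.py w15
```

```text
21.2 [ 0.58573763 -0.00844755  0.15010958] [-0.09641135  0.52313768 -0.59825482] 0.11260379009067266
0.012 [-0.005 -0.    -0.01  -0.001]
0.008 [-0.001 -0.    -0.002 -0.001]
0.004 [ 0.004 -0.     0.007 -0.001]
0 [ 0.009 -0.     0.016 -0.001]
-0.003 [ 0.012 -0.     0.023 -0.001]
corner 0.028541998854439466 0.009930995325336546 tilt 27.166256600111236 B [0.02156529 0.02699926] wing y [-0.02217788  0.02094791] -0.00061498494975026 fin y [-0.00539176  0.004321  ]
```

View pics/w15.png

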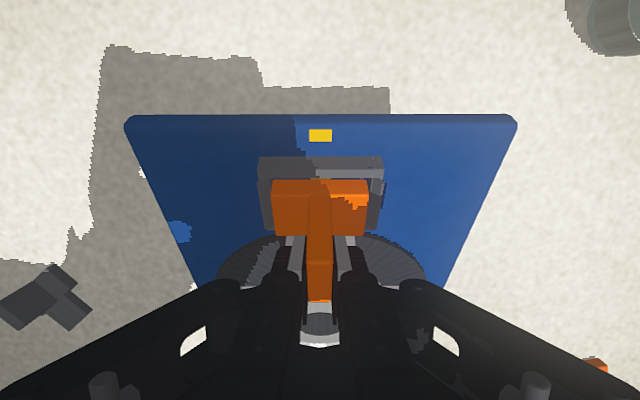

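There's no contact at about 7 mm, which is already below the rail tops, so the body is inside the frame. Continuing down gently.

>>> move_arm(
  deltas=[
    [0.001,0,0.002,0,0],
    [0.002,0,0.005,0,0],
    [0.004,0,0.008,0,0],
    [0.006,0,0.011,0,0],
    [0.007,0,0.013,0,0],
    [0.008,0,0.015,0,0],
    [0.009,0,0.017,0,0],
    [0.009,0,0.017,0,0],
  ],
)

```text
t: 21.87
tcp_pos: [0.5893, -0.0089, 0.1433]
tool_rot: [0.998, -0.062, -0.0, -0.0]
force: [0.7, 0.2, -0.8]
finger_gap: 0.111
```

```bash
python3 - <<'E'
from pl import *
im,d,c=snap('wrist','w16');s,R=cur();p=s['tcp_pos'];print(s['t'],p,s['force'],s['finger_gap'])
for z in(.008,.004,0,-.003,-.005): print(z,delta(tcp_for(.0984,.0008,z),-7.1,R,p))
E
python3 lockpose.py w16
```

```text
21.9167 [ 0.58931001 -0.00889239  0.14340204] [-0.59602255  0.13470687 -0.73220903] 0.11098419777487492
0.008 [-0.01  -0.    -0.018 -0.001]
0.004 [-0.005 -0.    -0.01  -0.001]
0 [-0.    -0.    -0.001 -0.001]
-0.003 [ 0.003 -0.     0.006 -0.001]
-0.005 [ 0.006 -0.     0.01  -0.001]
corner 0.028227098822005057 0.010148327053043235 tilt 27.06186352087388 B [0.0212193  0.02720385] wing y [-0.02216099  0.02093335] -0.0006138190204472409 fin y [-0.00537838  0.00429224]
```

>>> move_arm(
  deltas=[
    [0.001,0,0.001,0,0],
    [0.001,0,0.002,0,0],
    [0.002,0,0.003,0,0],
    [0.002,0,0.004,0,0],
    [0.003,0,0.005,0,0],
    [0.003,0,0.006,0,0],
    [0.003,0,0.006,0,0],
    [0.003,0,0.006,0,0],
  ],
)

```text
t: 22.58
tcp_pos: [0.5897, -0.0089, 0.143]
tool_rot: [0.998, -0.062, -0.0, 0.0]
force: [-5.5, 0.7, 10.9]
finger_gap: 0.112
```

```bash
python3 - <<'E'
from pl import *
im,d,c=snap('wrist','w17');s,R=cur();p=s['tcp_pos'];print(s['t'],p,s['force'],s['finger_gap'])
for z in(0,-.003,-.005,-.007): print(z,delta(tcp_for(.0984,.0008,z),-7.1,R,p))
im,d,c=snap('side','side17');cv2.imwrite('pics/s17z.png',cv2.resize(im[120:220,280:420],None,fx=5,fy=5,interpolation=cv2.INTER_CUBIC)[:,:,::-1])
E
python3 lockpose.py w17
```

```text
22.6333 [ 0.5897047  -0.00893007  0.14296442] [-5.4568228   0.89280996 11.9128885 ] 0.11134661296051358
0 [-0.001 -0.    -0.002 -0.   ]
-0.003 [ 0.002 -0.     0.005 -0.   ]
-0.005 [ 0.005 -0.     0.009 -0.   ]
-0.007 [ 0.007 -0.     0.014 -0.   ]
corner -0.011794264143758188 0.030566742620907927 tilt 27.12506396660356 B [-0.01878324  0.04762998] wing y [-0.02225109  0.02094401] -0.0006535386228715429 fin y [-0.00535193  0.00427638]
```

View pics/w17.png

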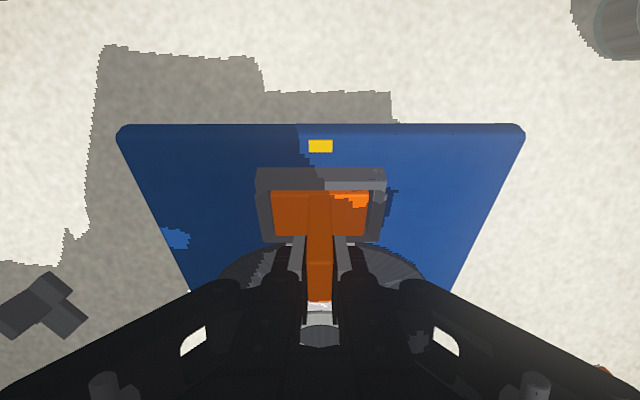

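View pics/s17z.png

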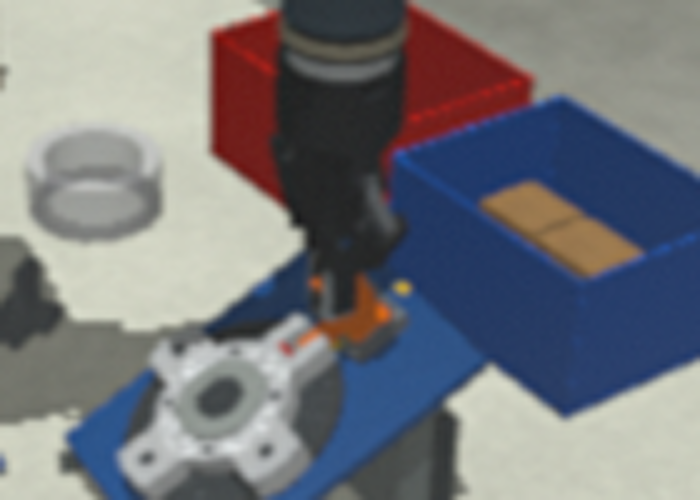

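The contact force is 13 N straight along the deck normal, at the expected height, and the body appears enclosed by the frame. Before releasing I'll check flatness and height relative to the deck in the same image.

```bash
cat > chk.py <<'E'
from pl import *
import sys
im,d,c=load(sys.argv[1]);P=pts(d,c)
q=plane_deck(P,im);m,n,i=ransac_plane(q,.001);print('deck n',n,'h0',m)
hsv=cv2.cvtColor(im,cv2.COLOR_RGB2HSV)
Q=(P-O)@np.stack([X,Y,N],1)
o=(hsv[...,0]>3)&(hsv[...,0]<16)&(hsv[...,1]>150)&(d>0)&(Q[...,0]>.03)&(Q[...,0]<.13)&(abs(Q[...,1])<.03)&(Q[...,2]>-.01)
w=Q[o]; H=(w-m)@n
print('h hist',np.histogram(H,bins=np.arange(-.002,.06,.002))[0])
b=w[(abs(w[:,1])>.009)&(H>.009)&(H<.015)]; m1,n1,i1=ransac_plane(b,.0008); print('body top n',n1,'angle to deck',np.degrees(np.arccos(n1@n)),'h',np.median((b[i1]-m)@n),len(b),'x',np.percentile(b[:,0],[.5,99.5]),'y',np.percentile(b[:,1],[.5,99.5]))
t=n1-n*(n1@n);print('tilt dir',t.round(4))
for k in (.006,.014): pass
tg=w[(abs(w[:,1])<.008)&(w[:,0]<.084)];print('tongue',len(tg),np.percentile(tg[:,0],[1,99]) if len(tg) else '',np.percentile((tg-m)@n,[5,50,95]) if len(tg) else '')
E
python3 chk.py w17; python3 keep.py w17
```

```text
deck n [ 0.00125948 -0.00271331  0.99999553] h0 [ 0.09867309  0.00190779 -0.0001955 ]
h hist [   0    0    0    4    8  230 1640 1486   75   86   72   76   87   81
   91   90  103  102   99  104  114  115  106  126  611  462   10    0
    3    0]
body top n [ 0.00858865 -0.00102103  0.9999626 ] angle to deck 0.43098429266532207 h 0.011988391789143604 2443 x [0.08573918 0.11386795] y [-0.02061378  0.02260465]
tilt dir [ 0.0073  0.0017 -0.    ]
tongue 0  
deck plane h at [ 0.10029755  0.00235327 -0.00025664] [ 0.00416009 -0.00215262  0.99998903]
col 150 [127.  114.4  83.2]
col 170 [127.  114.2  83.2  75.   74.6]
col 190 [127.2 114.4  83.8]
col 290 [127.  114.2  83.8]
col 310 [127.  114.2  83.2]
col 330 [127.  114.2  83.2  75.   74.6]
row 150 [ 30.4  23.4 -21.  -29.2]
row 180 [ 30.4  23.2 -21.  -29.2]
row 210 [ 30.4  23.4 -21.  -29.2]
row 240 [ 30.4  23.4 -21.  -29.2]
```

The body top is 12.0 mm above the face and 0.4° from parallel to it, so the lock is home. I'll relax the press, open, and withdraw.

>>> move_arm(
  deltas=[
    [-0.001,0,-0.002,0,0],
    [-0.001,0,-0.003,0,0],
    [-0.001,0,-0.003,0,15],
    [-0.001,0,-0.003,0,30],
    [-0.001,0,-0.003,0,40],
    [-0.001,0,-0.003,0,50],
    [-0.001,0,-0.003,0,50],
    [-0.001,0,-0.003,0,50],
  ],
)

```text
t: 23.35
tcp_pos: [0.5902, -0.009, 0.1421]
tool_rot: [0.998, -0.062, -0.0, -0.0]
force: [-0.1, -0.4, -0.3]
finger_gap: 0.5
```

```bash
python3 - <<'E'
from pl import *
im,d,c=snap('wrist','w18');s,R=cur();p=s['tcp_pos'];print(s['t'],p,s['force'],s['finger_gap'])
E
python3 chk.py w18
```

```text
23.4 [ 0.59018068 -0.00899959  0.14212515] [ 0.18826309  0.21084593 -0.60628604] 0.5019280770208605
deck n [ 0.0018433  -0.00200189  0.9999963 ] h0 [ 0.09926197  0.00144182 -0.00014787]
h hist [   0    2    0    4  173  308 1649 1441   76   69   79   92   89   76
   87   96   93   97   99  103  106  112  112  108  588  433    0    0
    0    0]
body top n [ 0.00117273 -0.0042346   0.99999035] angle to deck 0.13357031120008206 h 0.011966632757853972 2397 x [0.08370506 0.11145514] y [-0.02058474  0.02250713]
tilt dir [-0.0007 -0.0022 -0.    ]
tongue 6 [0.04796884 0.08396843] [0.01371916 0.02134458 0.04091966]
```

>>> move_arm(
  deltas=[
    [0,0,-0.02,0,60],
    [0,0,-0.05,0,60],
    [0,0,-0.1,0,60],
    [0,0,-0.16,0,60],
    [0,0,-0.23,0,60],
    [0,0,-0.3,0,60],
    [-0.02,0,-0.34,0,60],
    [-0.02,0,-0.36,0,60],
  ],
)

```text
t: 24.07
tcp_pos: [0.5825, -0.0079, 0.2899]
tool_rot: [0.998, -0.062, 0.002, 0.0]
force: [-0.1, 0.5, -0.0]
finger_gap: 0.6
```

```bash
python3 - <<'E'
from pl import *
im,d,c=snap('wrist','w19');im,d,c=snap('side','side19');s,R=cur();p=s['tcp_pos'];print(s['t'],p,s['force'],s['finger_gap'])
cv2.imwrite('pics/s19z.png',cv2.resize(im[120:220,280:420],None,fx=5,fy=5,interpolation=cv2.INTER_CUBIC)[:,:,::-1])
E
python3 chk.py w19
```

```text
24.1667 [ 0.58295608 -0.00808776  0.28830877] [ 0.10938443 -0.01139812 -0.57137754] 0.5971703274935201
deck n [-8.26449698e-04 -1.83397069e-03  9.99997977e-01] h0 [ 0.06693767 -0.01992666 -0.0003797 ]
h hist [  0   1   1  36  55  76 531 435  14  17  19  14  14  19  18  15  17  18
  17  19  17  19  22  14 190 132   0   0   0   0]
body top n [ 7.45041228e-04 -2.75600902e-03  9.99995925e-01] angle to deck 0.1043938466702955 h 0.011897422133073592 759 x [0.08509462 0.11229348] y [-0.02047502  0.02266033]
tilt dir [ 0.0016 -0.0009 -0.    ]
tongue 0
```

View pics/w19.png

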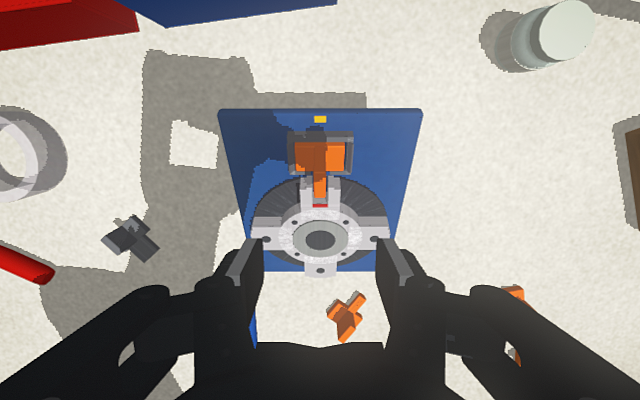

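View pics/s19z.png

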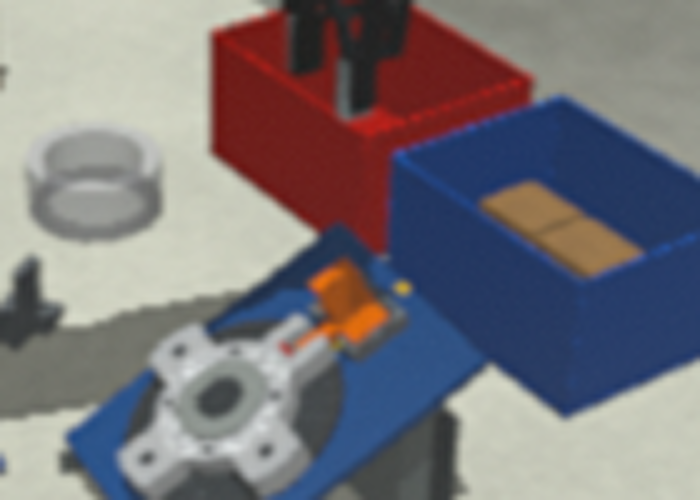

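The lock is in the frame at (320,158) with its tongue in the notch at (319,185), and the red line at (320,205) is square to the arrow. The body top is 11.9 mm above the face and 0.1° off parallel. The gripper is clear, so I'm handing in.

```bash
python3 -c "
from station import manip
print(manip.sign_off(), manip.sense()['t'])"
```

```text
the job is handed in; nothing more can be done
the job is handed in; nothing more can be done
```

The job is done and handed in at about 24 s of the 58 s allowed; `sign_off` gives no verdict.

- **Flange:** I pushed the notched lobe round about 91°. In the last close measurement the notch's red line was level and sat 0.44 mm off my frame's centre line, where the arrow is at 0.5 mm. I pushed with closed fingers, using about 3 N.
- **Lock:** I took the orange lock farthest from the base (0.55 m away). The tool cannot tilt, so I turned the lock nose-down in a light grip by pressing its tongue against the fixed deck edge. The first press stopped at 17° when the tongue slid over the edge; the second brought it to about 27.5°.
- **Fit:** I lowered it into the frame while holding it, until I felt about 13 N straight along the deck normal. I then let go and withdrew.
- **Last checks:** The body top is 11.9 mm above the face (12 expected) and 0.1° off parallel. The tongue is in the notch, nothing touches the robot, and the grey lock was not touched.
- **Small disagreements:** My deck origin may be 1–2 mm off along the slope, so I placed the lock by the frame as measured. On release, the lock settled 1–2 mm down the slope against the lower rail and stayed flat.

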